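# Tap tins down in the marking drawer and shut it

### The job

Load the gold tins standing on the table, each upright in a vise of its own in the open drawer of the marking cabinet, and tap each one down with the tamper, not with the gripper itself, until it sits flat and solid on the two parallels beneath it. Stand the tamper back in its dish and push the drawer gently home until it clicks in at its detent, leaving the sample jar and the label roll where they are.

Things in the scene. Friction and masses are not known exactly. Their poses are not given: they have to be found in the camera images.
- cabinet: white fixed marking cabinet, 132 deep, 360 wide, 70 high, grey marking head on its rear half up to 143 mm. Origin at the middle of its front plane, at table level; its front looks to its -x, y along its width. The drawer slot is 47 mm high: a tin that is fully down (top at 42 mm) passes, one still high (top at 51 mm) hits the lintel.
- drawer (a joint): how far the drawer stands open, m: 0 home, up to 0.135 full out; it slides along the cabinet's x. Slides with about 2 N of friction; over the last 10 mm it rides past a sprung roller (about 8 N more to push), which then snaps it to 0 and holds it there.
- drawer_front (a point): middle of the drawer's blue front panel, on the outer face, 26 mm above the table; panel 360 mm wide, 10 mm thick, from 4 to 46 mm above the table; push it along its +x. When home, this point lies 10 mm in front of the cabinet's front plane. Axes as the cabinet's.
- vise0_seat (a point): middle of a vise's seat, level with the tops of its two parallels, 20 mm above the table, moving with the drawer; x to the cabinet, y along the row, z up. Left-hand vise (+y). All three are alike, 105 mm apart: a tin is fully down when its underside is at this height, centred on it. The parallels are two steel strips along y, loose until a tin bears on them.
- vise1_seat (a point): middle of a vise's seat, level with the tops of its two parallels, 20 mm above the table, moving with the drawer; x to the cabinet, y along the row, z up. Middle vise. Each has two white vee jaws, at 20 to 50 mm to -x and +x, to 25 mm either side in y, tops 15 mm above the seat; the y sides are open for fingers, down to the drawer floor 8 mm below the seat.
- vise2_seat (a point): middle of a vise's seat, level with the tops of its two parallels, 20 mm above the table, moving with the drawer; x to the cabinet, y along the row, z up. Right-hand vise (-y). The jaws flare at the top: a tin let go within 3 mm of centre rests with its underside about 9 mm above the seat; 8 to 15 N straight down near its middle then drives it between the jaws, which are both sprung, and it stays.
- tin_a: closed gold tin, plain round disc 66 mm across, 22 mm high, 45 to 85 g, standing singly on the right half of the table; origin at the centre of its underside, z up. Absent in some starts. (Gold tins farther back, in stacks and colanders, are room stock.)
- tin_b: closed gold tin, plain round disc 66 mm across, 22 mm high, 45 to 85 g, standing singly on the right half of the table; origin at the centre of its underside, z up. Absent in some starts. (Gold tins farther back, in stacks and colanders, are room stock.)
- tin_c: closed gold tin, plain round disc 66 mm across, 22 mm high, 45 to 85 g, standing singly on the right half of the table; origin at the centre of its underside, z up. Absent in some starts. (Gold tins farther back, in stacks and colanders, are room stock.)
- tamper: hand tamper, 72 mm high, 220 g, standing upright: white round foot 50 mm across and 18 mm high with a flat underside, blue round handle 28 mm across from 18 to 63 mm, knob 34 mm across from 63 to 72 mm. Origin at the centre of the foot's underside, z up the handle.
- dish: fixed round grey dish 80 mm across for the tamper; rim 10 mm high, inside 72 mm across, inner floor 4 mm above the table. Origin at the centre of its underside.
- jar: sample jar with orange screw lid, 69 mm across, 75 mm high, on the left; bystander, origin at the centre of its underside.
- label_roll: white label roll lying flat, 83 mm across, 40 mm high, on the right; bystander, origin at the centre of its underside.

How it is judged:
On the way, in this order (a step that is already met when the one before it is completed fails the run):
1. every tin has been tapped down onto its parallels, the drawer still out (((z of tin_a in the frame of vise0_seat between -0.003 and 0.0025 m and horizontal distance between tin_a and vise0_seat below 0.006 m and angle between tin_a's own z axis and vertical below 0.08 rad) or (z of tin_a in the frame of vise1_seat between -0.003 and 0.0025 m and horizontal distance between tin_a and vise1_seat below 0.006 m and angle between tin_a's own z axis and vertical below 0.08 rad) or (z of tin_a in the frame of vise2_seat between -0.003 and 0.0025 m and horizontal distance between tin_a and vise2_seat below 0.006 m and angle between tin_a's own z axis and vertical below 0.08 rad)) and ((z of tin_b in the frame of vise0_seat between -0.003 and 0.0025 m and horizontal distance between tin_b and vise0_seat below 0.006 m and angle between tin_b's own z axis and vertical below 0.08 rad) or (z of tin_b in the frame of vise1_seat between -0.003 and 0.0025 m and horizontal distance between tin_b and vise1_seat below 0.006 m and angle between tin_b's own z axis and vertical below 0.08 rad) or (z of tin_b in the frame of vise2_seat between -0.003 and 0.0025 m and horizontal distance between tin_b and vise2_seat below 0.006 m and angle between tin_b's own z axis and vertical below 0.08 rad)) and ((z of tin_c in the frame of vise0_seat between -0.003 and 0.0025 m and horizontal distance between tin_c and vise0_seat below 0.006 m and angle between tin_c's own z axis and vertical below 0.08 rad) or (z of tin_c in the frame of vise1_seat between -0.003 and 0.0025 m and horizontal distance between tin_c and vise1_seat below 0.006 m and angle between tin_c's own z axis and vertical below 0.08 rad) or (z of tin_c in the frame of vise2_seat between -0.003 and 0.0025 m and horizontal distance between tin_c and vise2_seat below 0.006 m and angle between tin_c's own z axis and vertical below 0.08 rad)) and value of joint drawer above 0.09 m), for 0.2 s.
2. the drawer has been pushed home (value of joint drawer below 0.002 m), for 0.2 s.
At the end, for the whole second after the job is handed in: Every tin present lies in a vise, its underside within 2.5 mm of the seat's height, its centre within 6 mm of the seat's, level within 0.08 rad; the drawer is within 2 mm of home; the tamper stands upright and still in its dish, centred within 18 mm (((z of tin_a in the frame of vise0_seat between -0.003 and 0.0025 m and horizontal distance between tin_a and vise0_seat below 0.006 m and angle between tin_a's own z axis and vertical below 0.08 rad) or (z of tin_a in the frame of vise1_seat between -0.003 and 0.0025 m and horizontal distance between tin_a and vise1_seat below 0.006 m and angle between tin_a's own z axis and vertical below 0.08 rad) or (z of tin_a in the frame of vise2_seat between -0.003 and 0.0025 m and horizontal distance between tin_a and vise2_seat below 0.006 m and angle between tin_a's own z axis and vertical below 0.08 rad)) and ((z of tin_b in the frame of vise0_seat between -0.003 and 0.0025 m and horizontal distance between tin_b and vise0_seat below 0.006 m and angle between tin_b's own z axis and vertical below 0.08 rad) or (z of tin_b in the frame of vise1_seat between -0.003 and 0.0025 m and horizontal distance between tin_b and vise1_seat below 0.006 m and angle between tin_b's own z axis and vertical below 0.08 rad) or (z of tin_b in the frame of vise2_seat between -0.003 and 0.0025 m and horizontal distance between tin_b and vise2_seat below 0.006 m and angle between tin_b's own z axis and vertical below 0.08 rad)) and ((z of tin_c in the frame of vise0_seat between -0.003 and 0.0025 m and horizontal distance between tin_c and vise0_seat below 0.006 m and angle between tin_c's own z axis and vertical below 0.08 rad) or (z of tin_c in the frame of vise1_seat between -0.003 and 0.0025 m and horizontal distance between tin_c and vise1_seat below 0.006 m and angle between tin_c's own z axis and vertical below 0.08 rad) or (z of tin_c in the frame of vise2_seat between -0.003 and 0.0025 m and horizontal distance between tin_c and vise2_seat below 0.006 m and angle between tin_c's own z axis and vertical below 0.08 rad)) and value of joint drawer below 0.002 m and horizontal distance between tamper and dish below 0.018 m and z of tamper in the frame of dish below 0.008 m and angle between tamper's own z axis and vertical below 0.1 rad and linear speed of tamper below 0.02 m/s); the robot touches nothing.
It fails at once if a tin pressed down to its seat with the gripper itself instead of the tamper ((contact force between the fingers and tin_a above 3 N and ((z of tin_a in the frame of vise0_seat between -0.003 and 0.003 m and horizontal distance between tin_a and vise0_seat below 0.006 m and angle between tin_a's own z axis and vertical below 0.08 rad) or (z of tin_a in the frame of vise1_seat between -0.003 and 0.003 m and horizontal distance between tin_a and vise1_seat below 0.006 m and angle between tin_a's own z axis and vertical below 0.08 rad) or (z of tin_a in the frame of vise2_seat between -0.003 and 0.003 m and horizontal distance between tin_a and vise2_seat below 0.006 m and angle between tin_a's own z axis and vertical below 0.08 rad))) or (contact force between the fingers and tin_b above 3 N and ((z of tin_b in the frame of vise0_seat between -0.003 and 0.003 m and horizontal distance between tin_b and vise0_seat below 0.006 m and angle between tin_b's own z axis and vertical below 0.08 rad) or (z of tin_b in the frame of vise1_seat between -0.003 and 0.003 m and horizontal distance between tin_b and vise1_seat below 0.006 m and angle between tin_b's own z axis and vertical below 0.08 rad) or (z of tin_b in the frame of vise2_seat between -0.003 and 0.003 m and horizontal distance between tin_b and vise2_seat below 0.006 m and angle between tin_b's own z axis and vertical below 0.08 rad))) or (contact force between the fingers and tin_c above 3 N and ((z of tin_c in the frame of vise0_seat between -0.003 and 0.003 m and horizontal distance between tin_c and vise0_seat below 0.006 m and angle between tin_c's own z axis and vertical below 0.08 rad) or (z of tin_c in the frame of vise1_seat between -0.003 and 0.003 m and horizontal distance between tin_c and vise1_seat below 0.006 m and angle between tin_c's own z axis and vertical below 0.08 rad) or (z of tin_c in the frame of vise2_seat between -0.003 and 0.003 m and horizontal distance between tin_c and vise2_seat below 0.006 m and angle between tin_c's own z axis and vertical below 0.08 rad)))).
It fails at once if the drawer slammed (faster than 0.5 m/s) (velocity of joint drawer below -0.5 m/s).
It fails at once if the sample jar shoved more than 30 mm (distance of jar from where it was at the start of the episode above 0.03 m).
It fails at once if the label roll shoved more than 30 mm (distance of label_roll from where it was at the start of the episode above 0.03 m).
Of tin_a, tin_b, tin_c only 2 to 3 are there at a start; the rules pass over those that are not, and their reading is None.
At some moment in a run one of tin_a, tin_b, tin_c, tamper may be knocked a few centimetres aside while the robot is not near it.
Once in a run the grip may slacken for a moment while it holds something.
It also fails if it takes over 210 s, if anything falls off the work surface, if the arm or the gripper's body presses on something with over 40 N, if the wrist force passes 120 N, or if a joint passes its speed limit or range.

### The arm

A 6-joint arm with a two-finger parallel gripper is mounted at the origin on a cart in front of the work surface, level with it; the furniture and walls round the work are solid. World frame = base frame: x ahead of the robot, y to its left, z up, the work surface at z = 0. Lengths are in m, angles in rad, forces in N, time in s.
With the tool pointing down it reaches from about 0.3 to 0.875 m from the base axis. Payload 6.4 kg.
Tool frame: the origin (TCP) lies on the centre line of the jaws, within the pads' length; the fingertips stand ctrl.nose_length ahead of it and the grasp point (between the pads) lies 6 mm ahead of it (ctrl.nose_length is the distance from the TCP to the fingertips, in m); x points along the fingers, y is the direction in which the jaws open and shut, and the axes are right-handed (so a half turn about x gives the same grasp; the last joint's range is limited). The gripper opens to 85 mm and grips with 20 to 120 N. Pads are 22 mm wide; open, the fingers measure 114 mm over their backs; the gripper's body (76 mm by 85 mm) begins 54 mm behind the grasp point. The pads swing forward as they close: fully open they stand 13 mm farther back than shut.
Start: joints at [1.075, 0.181, 1.607, -0, 1.354, -0.206], TCP at [0.164, 0.551, 0.256] pointing down, gripper open.
Joint ranges: [-2.99, 2.99], [-0.89, 2.07], [0.3, 2.58], [-1.14, 4.28], [0, 2.63], [-3.12, 3.12]. Speed limits (rad/s): [2.57, 2.57, 3.01, 3.14, 3.14, 3.14].

### API

Orientations are given as a unit quaternion [w, x, y, z].
In Python, from bench import telemetry, cams, workorder, spotter, ctrl gives the robot as it stands. The module is installed in compiled form; this text tells all that it offers.
- The arm moves only by the tool servo_tool, never from a script. Its argument "targets" is one flat list of numbers, 4 for each row, row after row: the shift along the tool's x, y, z in mm, then the turn about the tool's x in rad. A call has exactly 5 rows; each row shifts and turns the commanded pose from where the row before left it, along the tool's axes as they then stand; what a row does not reach is not made up. A row lasts 1/10 s, in which the tool goes at most 50 mm and 8.59 degrees, less where a joint would pass 70% of its speed; a pose out of reach is approached as far as the arm can. A call is refused whole if a number of a shift passes 50 or a number of a turn 0.15, either way. A call with a gripper value outside its range is refused whole. "fingers" is the finger opening in mm, from 0 to 85.4, set as the call begins (left out, the last holds). The fingers move at their own pace and stop on an object; the grip force is fixed at half the most. Time passes only in rows, so rows that do not move let the fingers close, or fill a call up. It gives the time, the measured TCP pose, the force and the opening at its end, in the units of the state.
- telemetry.get_obs(): the state, without advancing time (a new reading comes with each control period).
- cams.camera(name): name is "side" or "top"; returns (picture, depth): 420x560x3 uint8, blue, green, red; 420x560 float32, m along the optical axis (not along the pixel's ray), 0 where there is no reading.
- cams.camera_params(name): a dict with "intrinsics" (3x3 intrinsics, pixels), "D" ([k1, k2, p1, p2, k3] as OpenCV has them; the pictures are not rectified), "R" (3x3) and "t" (3): a world point X has camera coordinates R X + t. Camera axes: x right, y down, z forward; pixel columns grow to the right and rows downward; lengths in m; the calibration is good to about 2 mm. A picture is of the moment at which its call begins. camera_params takes no time and is no camera call.
- workorder.hand_in(): hands the job in, once; it reports no verdict.
Trained networks look in the newest picture that a camera, given by its name, has taken for a name from the list of things; names that differ only in an ending like _2 or _b are one class to them, and where a whole thing is asked for, a point or a joint stands for the part that bears it (a point fixed in the world has none). Each returns a list of dicts, best first, with "score" (0 to 1); they miss things now and then, are a little off and sometimes report something else, mostly with a low value. They report only what shows in the picture. A call takes as long as a camera call.
- spotter.search_frame(camera, thing): "pixel" ([column, row] in pixels, amid what is visible of it).
The state is a dict: "time_s": time; "q": joint angles; "dq": joint speeds; "joint_efforts": joint torques, N m; "eef_pos": TCP position; "eef_rot": TCP orientation; "wrist_force": force on the tool from outside, world axes, zero at the start; "torque": the same for the moment, N m; "opening": opening from 0.0 (shut) to 1.0 (fully open).
Only numpy, scipy, OpenCV 4.12 (cv2) and the standard library are available. Lean on these libraries where they do the work, as an engineer would, in place of code of your own. Each camera call takes 0.05 s, during which the arm holds its last target.

## Working session

There is one attempt and no reset: what is moved stays moved. The work goes in short steps, Python scripts to look and compute and a tool call to move; the robot and the scene stay as the last step left them, time stands still between calls to the robot, and variables do not carry over. Pictures are saved under pics/ and viewed, and the job is handed in when it is done.

Besides the shell and the picture viewer there is one more tool, called as name(argument=value, ...), one argument or row to a line, values as JSON. servo_tool: Moves the arm, as the interface text tells. Its arguments: {"type":"object","properties":{"targets":{"type":"array","items":{"type":"number"}},"fingers":{"type":"number"}},"required":["targets"]}

```bash
mkdir -p pics; ls
cat > h.py <<'E'
import numpy as np, cv2
from bench import telemetry, cams, workorder, spotter, ctrl
def snap(cam,name):
    im,d=cams.camera(cam); cv2.imwrite(f'pics/{name}.png',im); np.save(f'pics/{name}_d.npy',d); return im,d
def P(cam):
    p=cams.camera_params(cam); return [np.array(p[k],float) for k in('intrinsics','D','R','t')]
def atz(cam,uv,z):
    K,D,R,t=P(cam); uv=np.array(uv,float).reshape(-1,1,2)
    n=cv2.undistortPoints(uv,K,D).reshape(-1,2); ray=np.c_[n,np.ones(len(n))]@R; c=-R.T@t
    return c+ray*((z-c[2])/ray[:,2])[:,None]
def cloud(cam,d):
    K,D,R,t=P(cam); h,w=d.shape
    g=np.stack(np.meshgrid(np.arange(w),np.arange(h)),-1).reshape(-1,1,2).astype(float)
    n=cv2.undistortPoints(g,K,D).reshape(-1,2); X=np.c_[n,np.ones(len(n))]*d.reshape(-1,1)
    return ((X-t)@R).reshape(h,w,3)
def proj(cam,X):
    K,D,R,t=P(cam); return cv2.projectPoints(np.array(X,float).reshape(-1,3),cv2.Rodrigues(R)[0],t,K,D)[0].reshape(-1,2)
E
python3 - <<'E'
from h import *
o=telemetry.get_obs()
for k,v in o.items(): print(k,np.round(v,3))
print(ctrl.nose_length)
for c in('top','side'):
    snap(c,c+'0'); K,D,R,t=P(c); print(c,K,D,-R.T@t,R)
E
```

```text
pics
time_s 0.0
q [ 1.075  0.182  1.608 -0.     1.354 -0.206]
dq [ 0.001  0.     0.001  0.    -0.002  0.   ]
joint_efforts [ 0.0000e+00 -4.4488e+01 -3.5133e+01 -0.0000e+00  9.0000e-03  0.0000e+00]
eef_pos [0.164 0.551 0.255]
eef_rot [ 0.699  0.102  0.7   -0.103]
wrist_force [0.058 0.579 0.11 ]
torque [-0.018  0.01   0.038]
opening 1.001
0.025
top [[427.40377535   0.         283.1507106 ]
 [  0.         427.40377535 200.0087075 ]
 [  0.           0.           1.        ]] [-0.0330558  0.         0.         0.         0.       ] [ 0.4544166  -0.01879909  1.3431573 ] [[ 0.00370648 -0.9999208  -0.01202729]
 [-0.99849059 -0.00304156 -0.05483878]
 [ 0.05479786  0.0122124  -0.99842278]]
side [[476.25500183   0.         284.74409104]
 [  0.         476.25500183 214.11859138]
 [  0.           0.           1.        ]] [0.01784727 0.         0.         0.         0.        ] [ 0.49698167 -1.57084264  1.13648136] [[ 0.9997732  -0.0206202  -0.00532592]
 [-0.01620525 -0.57431286 -0.81847549]
 [ 0.01381838  0.81837617 -0.57451676]]
```

View pics/top0.png

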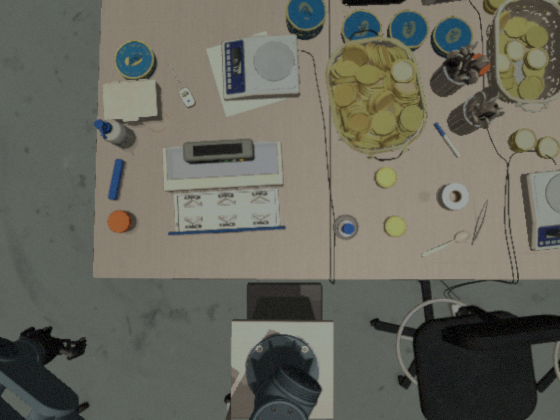

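View pics/side0.png

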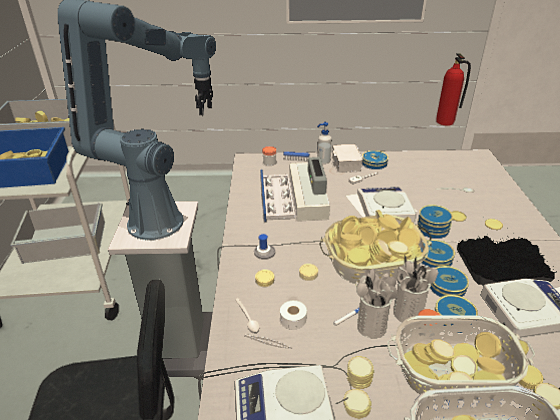

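The top view shows the drawer open with its blue front at row ~231 and three vises at columns 193, 230 and 265. Two tins stand at (386,178) and (395,226). The tamper is in its dish at (347,227), the label roll at (455,197) and the jar at (119,222).

Run:
```python
from h import *
im=cv2.imread('pics/top0.png'); d=np.load('pics/top0_d.npy')
c=im[125:245,155:420]; cv2.imwrite('pics/top0z.png',cv2.resize(c,None,fx=3,fy=3,interpolation=cv2.INTER_CUBIC))
X=cloud('top',d)
# gold tins
hsv=cv2.cvtColor(im,cv2.COLOR_BGR2HSV)
for (u,v) in [(386,178),(395,226),(347,227),(347,237)]:
    print((u,v),hsv[v,u],X[v,u].round(4), X[v-3:v+4,u-3:u+4,2].mean().round(4))
def cyl(zlo,zhi,u,v,w=18):
    S=X[v-w:v+w,u-w:u+w].reshape(-1,3); s=S[(S[:,2]>zlo)&(S[:,2]<zhi)]; return s
for (u,v) in [(386,178),(395,226)]:
    s=cyl(.015,.03,u,v); print('tin',len(s),s.mean(0),(s.min(0)+s.max(0))/2,np.ptp(s,axis=0))
s=cyl(.06,.09,347,227);print('knob',len(s),s.mean(0),np.ptp(s,axis=0))
s=cyl(.012,.03,347,227);print('foot',len(s),s.mean(0),(s.min(0)+s.max(0))/2,np.ptp(s,axis=0))
s=cyl(.005,.013,347,227,22);print('dish',len(s),(s.min(0)+s.max(0))/2,np.ptp(s,axis=0))
# heights table
print('table',X[255,300],X[200,320],X[255,150])
# drawer front: blue pixels row
m=(hsv[...,0]>95)&(hsv[...,0]<125)&(hsv[...,1]>90)
ys,xs=np.nonzero(m[222:240,160:290]); 
for u in range(168,290,10):
    col=np.nonzero(m[222:242,u])[0]+222
    print(u,col, X[col,u,0].round(3) if len(col) else '', X[col,u,1].round(3)[:1], X[col,u,2].round(3))
```

```text
(386, 178) [ 32  94 158] [ 0.597  -0.323   0.0152] 0.0475
(395, 226) [ 33  91 160] [ 0.4477 -0.3476  0.0228] 0.02
(347, 227) [108 171 130] [ 0.4446 -0.1924  0.0761] 0.074
(347, 237) [ 15  27 114] [ 0.413  -0.2017  0.0071] 0.0078
tin 345 [ 0.59914665 -0.32048238  0.02035145] [ 0.5995301  -0.32101449  0.02202036] [0.06368939 0.06507542 0.01383447]
tin 354 [ 0.44950311 -0.34789855  0.020637  ] [ 0.44929834 -0.34756086  0.02251211] [0.06481375 0.06437123 0.01463826]
knob 101 [ 0.44214216 -0.19740754  0.07489131] [0.02970734 0.03277757 0.013018  ]
foot 111 [ 0.44239762 -0.19248457  0.02046927] [ 0.44572218 -0.20262803  0.0204401 ] [0.07139607 0.06507336 0.01682124]
dish 199 [ 0.44562087 -0.2000215   0.00892349] [0.13397584 0.13343119 0.00783883]
table [ 0.3560462  -0.05571637 -0.00131653] [ 0.5285607  -0.11833208 -0.00081943] [0.35395947 0.41402301 0.00706748]
168 []  [] []
178 [232 233] [0.427 0.424] [0.317] [0.046 0.045]
188 [232 233] [0.427 0.424] [0.286] [0.046 0.045]
198 [231 232] [0.431 0.427] [0.255] [0.047 0.048]
208 [231 232] [0.431 0.428] [0.225] [0.048 0.041]
218 [230 231] [0.434 0.431] [0.194] [0.048 0.043]
228 [229 230 231] [0.437 0.434 0.431] [0.164] [0.046 0.043 0.046]
238 [229 230] [0.437 0.434] [0.134] [0.041 0.041]
248 [228 229] [0.44  0.437] [0.103] [0.047 0.046]
258 [228 229] [0.44  0.437] [0.073] [0.047 0.041]
268 [227 228] [0.444 0.44 ] [0.043] [0.043 0.041]
278 [227 228] [0.444 0.441] [0.012] [0.046 0.042]
288 []  [] []
```

View pics/top0z.png

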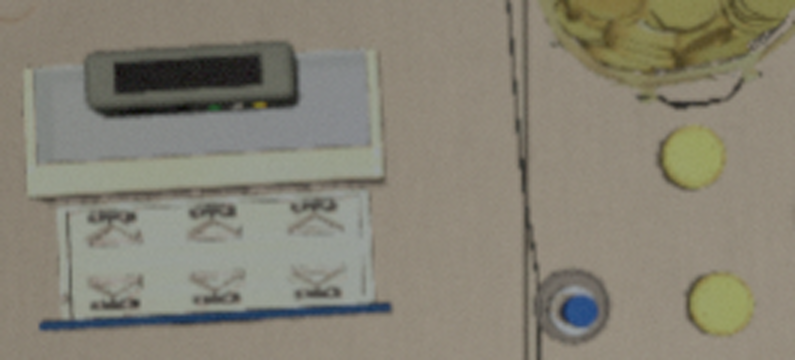

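Run:
```python
from h import *
for c in('top','side'):
    I=[];Dp=[]
    for i in range(10):
        a,b=cams.camera(c); I.append(a.astype(float)); Dp.append(b)
    Dp=np.array(Dp); Dp[Dp==0]=np.nan
    np.save(f'pics/{c}_avg.npy',np.mean(I,0)); np.save(f'pics/{c}_davg.npy',np.nanmean(Dp,0)); print(np.nanmedian(np.nanstd(Dp,0)))
im=np.load('pics/top_avg.npy').astype(np.uint8)
cv2.imwrite('pics/topvise.png',cv2.resize(im[180:240,165:290],None,fx=6,fy=6,interpolation=cv2.INTER_CUBIC))
im=np.load('pics/side_avg.npy').astype(np.uint8)
cv2.imwrite('pics/sidevise.png',cv2.resize(im[145:295,225:340],None,fx=5,fy=4,interpolation=cv2.INTER_CUBIC))
X=cloud('top',np.load('pics/top_davg.npy').astype(np.float32))
Z=X[...,2]; v=np.clip(Z/0.06,0,1)*255
cv2.imwrite('pics/topz.png',cv2.applyColorMap(cv2.resize(v[180:240,165:290].astype(np.uint8),None,fx=6,fy=6,interpolation=cv2.INTER_NEAREST),cv2.COLORMAP_JET))
```

```text
0.0028705741
0.0056672497
```

View pics/topvise.png

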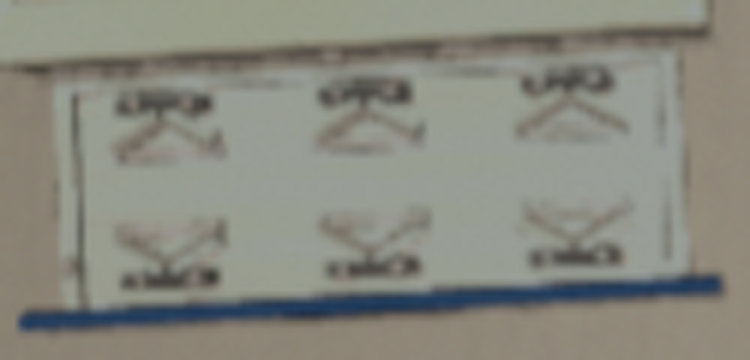

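View pics/topz.png

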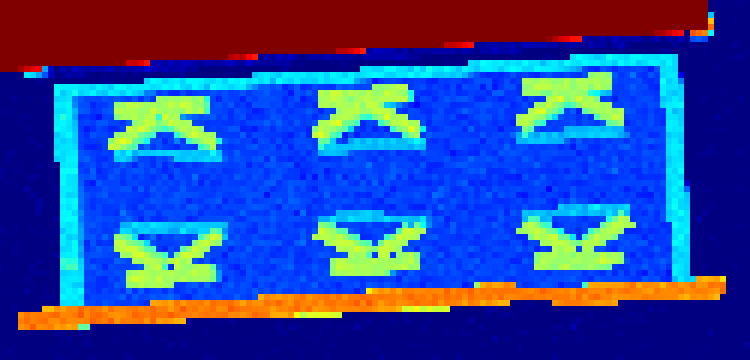

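View pics/sidevise.png

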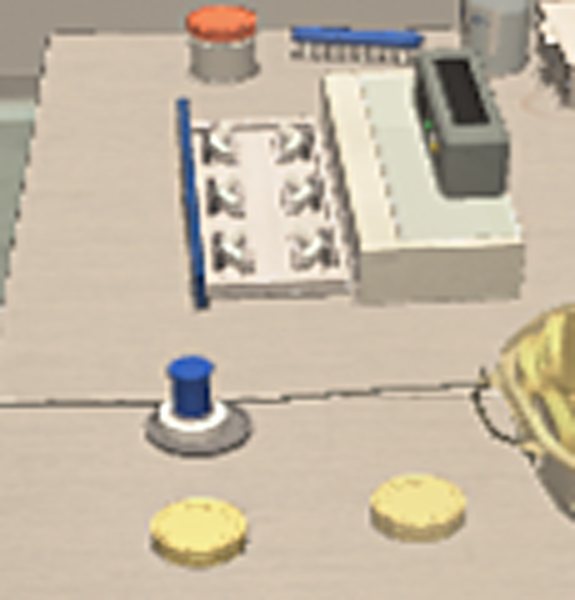

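Run:
```python
from h import *
X=cloud('top',np.load('pics/top_davg.npy').astype(np.float32))
Z=X[...,2]
B=X[180:245,160:295].reshape(-1,3)
# table bias near
print('table z',np.median(X[245:258,180:280,2]), np.median(X[190:230,300:325,2]))
# panel: fit line
b=X[220:240,160:295]; s=b[(b[...,2]>.038)&(b[...,2]<.06)]
s=s[s[:,0]<.46]
# edges per column
A=[]
for u in range(168,284):
    col=X[220:240,u]; k=(col[:,2]>.038)&(col[:,0]<.455)
    if k.any(): A.append(col[k][:, :2].mean(0))
A=np.array(A); p=np.polyfit(A[:,1],A[:,0],1); print('panel slope',p,A[:,1].min(),A[:,1].max(),s[:,2].mean())
yaw=np.arctan(-p[0]); 
# also cabinet front edge and rear jaws
c,sn=np.cos(yaw),np.sin(yaw); Rw=np.array([[c,-sn],[sn,c]]) # cols: xc,yc
J=B[(B[:,2]>.026)&(B[:,2]<.043)]
for it in range(2):
  cents=[]
  L=J[:,:2]@Rw
  o=np.array([A.mean(0)])@Rw
  rel=L-o
  for yc in (.105,0,-.105):
    k=(abs(rel[:,1]-yc)<.035)&(rel[:,0]>.012)&(rel[:,0]<.125)
    q=rel[k]; mid=(q[:,0].min()+q[:,0].max())/2
    lo=q[q[:,0]<mid];hi=q[q[:,0]>=mid]
    print(yc,len(lo),len(hi),'x ext',q[:,0].min().round(4),q[:,0].max().round(4),'y ext',q[:,1].min().round(4),q[:,1].max().round(4),'cent lo/hi',lo.mean(0).round(4),hi.mean(0).round(4))
    cen=(lo.mean(0)+hi.mean(0))/2; cents.append((cen+o[0])@Rw.T)
  cents=np.array(cents); v=cents[2]-cents[0]; print('centres',cents.round(4),'dist',np.linalg.norm(v)); yaw2=np.arctan2(v[0],-v[1]); print('yaw',yaw,yaw2)
# parallel points between
m=X[170:235,160:295]; 
q=B[(B[:,2]>.05)]; 
# cabinet front: points z>.055 x<.56
L=q[:,:2]@Rw; print('cab front xloc', np.percentile(L[(L[:,0]>o[0,0]+.08),0],[0,1,5])-o[0,0])
# tins: fit using knob too
def circ(u,v,zlo,zhi,w):
    S=X[v-w:v+w,u-w:u+w].reshape(-1,3); s=S[(S[:,2]>zlo)&(S[:,2]<zhi)]
    cc,r=cv2.minEnclosingCircle((s[:,:2]*1000).astype(np.float32)); return s.mean(0).round(4),np.array(cc).round(1),round(r,1),len(s),s[:,2].std()
print('tin',circ(386,178,.015,.03,18),circ(395,226,.015,.03,18))
print('knob',circ(347,227,.06,.09,18))
print('jar',circ(119,222,.06,.09,25),'roll',circ(455,197,.03,.05,25))
S=X[205:250,322:372].reshape(-1,3); s=S[(S[:,2]>.0065)&(S[:,2]<.0135)&(np.hypot(S[:,0]-.4425,S[:,1]+.199)<.05)];print('dish ring',cv2.minEnclosingCircle((s[:,:2]*1000).astype(np.float32)),len(s))
```

```text
table z -0.0005660431668025833 -0.0009452843853632535
panel slope [-0.04963085  0.44257388] -0.002760857493150094 0.34777547492859456 0.04476483487463835
0.105 103 104 x ext 0.0134 0.1091 y ext 0.0756 0.1302 cent lo/hi [0.0254 0.1028] [0.0974 0.1036]
0 103 101 x ext 0.0146 0.1102 y ext -0.029 0.0265 cent lo/hi [ 0.0262 -0.0014] [ 0.0982 -0.001 ]
-0.105 101 100 x ext 0.0124 0.1112 y ext -0.1365 -0.0781 cent lo/hi [ 0.0242 -0.107 ] [ 0.0991 -0.1064]
centres [[0.4903 0.2782]
 [0.4962 0.1739]
 [0.5009 0.0685]] dist 0.20993099441708601
yaw 0.049590161583149654 0.05072230519534236
0.105 103 104 x ext 0.0134 0.1091 y ext 0.0756 0.1302 cent lo/hi [0.0254 0.1028] [0.0974 0.1036]
0 103 101 x ext 0.0146 0.1102 y ext -0.029 0.0265 cent lo/hi [ 0.0262 -0.0014] [ 0.0982 -0.001 ]
-0.105 101 100 x ext 0.0124 0.1112 y ext -0.1365 -0.0781 cent lo/hi [ 0.0242 -0.107 ] [ 0.0991 -0.1064]
centres [[0.4903 0.2782]
 [0.4962 0.1739]
 [0.5009 0.0685]] dist 0.20993099441708601
yaw 0.049590161583149654 0.05072230519534236
cab front xloc [0.12558387 0.12620453 0.12735539]
tin (array([ 0.5991, -0.3204,  0.0203]), array([ 599. , -320.2]), 33.0, 357, np.float64(0.001093039608800625)) (array([ 0.4494, -0.3474,  0.0204]), array([ 449.6, -347.9]), 33.2, 372, np.float64(0.0011295338726433027))
knob (array([ 0.4421, -0.1974,  0.0748]), array([ 442.5, -197.7]), 16.7, 101, np.float64(0.0010378813002839661))
jar (array([0.4602, 0.4888, 0.0734]), array([460. , 490.2]), 34.1, 417, np.float64(0.0024840525843923753)) roll (array([ 0.5402, -0.5268,  0.039 ]), array([ 540.6, -528.5]), 41.6, 479, np.float64(0.0019119571700645334))
dish ring ((446.6795959472656, -198.47779846191406), 39.83012390136719) 99
```

```bash
cat >> h.py <<'E'
def Rq(q):
    w,x,y,z=q
    from scipy.spatial.transform import Rotation as Ro
    return Ro.from_quat([x,y,z,w]).as_matrix()
def plan(x,y,z,yaw=0.0505):
    "delta in tool axes (mm) after turn; yaw = direction of tool y axis minus 90deg (mod pi)"
    o=telemetry.get_obs(); R=Rq(o['eef_rot']); p=np.array(o['eef_pos'])
    a=np.arctan2(R[1,1],R[0,1])-np.pi/2
    dy=(yaw-a+np.pi/2)%np.pi-np.pi/2
    turn=-dy # tool x is down: positive turn about down = negative yaw
    Rn=np.array([[np.cos(dy),-np.sin(dy),0],[np.sin(dy),np.cos(dy),0],[0,0,1]])@R
    d=Rn.T@(np.array([x,y,z])-p)*1000
    print('t',round(o['time_s'],2),'pos',p.round(4),'toolx',R[:,0].round(3),'tooly',R[:,1].round(3),'F',np.round(o['wrist_force'],1),'op',round(o['opening'],3))
    print('turn',round(turn,4),'shift',d.round(1),'q',np.round(o['q'],2),'nose',ctrl.nose_length)
E
python3 - <<'E'
from h import *
plan(.4494,-.3474,.2)
X=cloud('top',np.load('pics/top_davg.npy').astype(np.float32))
print(X[150:168:2,386].round(3))
E
```

```text
t 1.1 pos [0.1643 0.551  0.2563] toolx [-0.  0. -1.] tooly [ 0.286  0.958 -0.   ] F [ 0.1 -1.3  0.3] op 1.003
turn -0.3403 shift [  56.3 -911.7  239.4] q [ 1.07  0.18  1.61  0.    1.35 -0.21] nose 0.025
[[ 0.668 -0.301  0.114]
 [ 0.665 -0.305  0.096]
 [ 0.675 -0.328 -0.002]
 [ 0.669 -0.327 -0.   ]
 [ 0.662 -0.327 -0.   ]
 [ 0.639 -0.302  0.111]
 [ 0.649 -0.327  0.   ]
 [ 0.643 -0.327  0.001]
 [ 0.637 -0.327 -0.002]]
```

servo_tool(
  targets=[0,0,0,-0.15,0,0,0,-0.15,0,0,0,-0.04,0,0,50,0,0,-50,50,0],
  fingers=85,
)

```text
time_s: 1.6
eef_pos: [0.2527, 0.5219, 0.256]
eef_rot: [0.707, -0.018, 0.706, 0.019]
wrist_force: [1.5, -0.3, 1.1]
opening: 0.994
```

servo_tool(
  targets=[0,-50,50,0,0,-50,50,0,0,-50,39,0,0,-50,0,0,0,-50,0,0],
)

```text
time_s: 2.1
eef_pos: [0.3639, 0.3133, 0.2561]
eef_rot: [0.707, -0.018, 0.707, 0.017]
wrist_force: [1.3, -0.2, -0.5]
opening: 0.998
```

servo_tool(
  targets=[0,-50,0,0,0,-50,0,0,0,-50,0,0,0,-50,0,0,0,-50,0,0],
)

```text
time_s: 2.6
eef_pos: [0.3755, 0.0638, 0.2567]
eef_rot: [0.707, -0.018, 0.706, 0.018]
wrist_force: [1.5, 0.5, 0.7]
opening: 0.991
```

servo_tool(
  targets=[0,-50,0,0,0,-50,0,0,0,-50,0,0,0,-50,0,0,0,-50,0,0],
)

```text
time_s: 3.1
eef_pos: [0.388, -0.1864, 0.2567]
eef_rot: [0.707, -0.018, 0.706, 0.017]
wrist_force: [1.8, 0.2, 0.4]
opening: 0.995
```

Run:
```python
from h import *
plan(.4494,-.3474,.1)
im,d=snap('top','top1')
```

```text
t 3.1 pos [ 0.388  -0.1864  0.2567] toolx [ 0.001 -0.001 -1.   ] tooly [-0.05   0.999 -0.001] F [1.8 0.2 0.4] op 0.995
turn -0.0009 shift [ 156.9 -163.8   53. ] q [-0.73 -0.16  1.95  0.    1.35 -2.35] nose 0.025
```

View pics/top1.png

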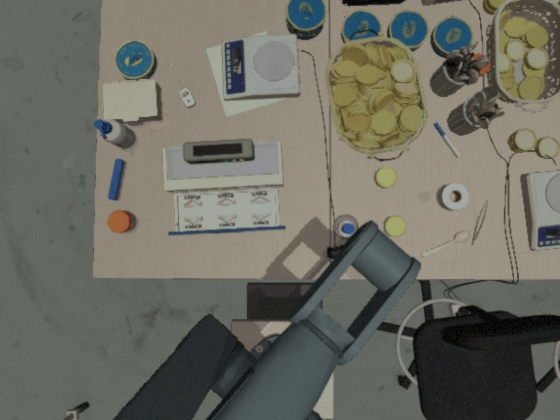

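servo_tool(
  targets=[0,-44,3,0,0,-40,0,0,0,-40,0,0,0,-40,20,0,0,0,30,0],
)

```text
time_s: 3.65
eef_pos: [0.4489, -0.3503, 0.2563]
eef_rot: [0.707, -0.017, 0.707, 0.015]
wrist_force: [0.2, 0.6, 0.5]
opening: 0.991
```

servo_tool(
  targets=[40,0,0,0,40,0,0,0,40,0,0,0,37,0,0,0,0,0,0,0],
)

```text
time_s: 4.15
eef_pos: [0.4466, -0.3419, 0.0938]
eef_rot: [0.704, -0.015, 0.709, 0.021]
wrist_force: [-1.1, 0.5, -0.6]
opening: 0.994
```

Run:
```python
from h import *
plan(.4494,-.3474,.034)
im,d=snap('side','side1'); cv2.imwrite('pics/s1.png',cv2.resize(im[180:330,200:340],None,fx=4,fy=4))
```

```text
t 4.15 pos [ 0.4466 -0.3419  0.0938] toolx [-0.007  0.008 -1.   ] tooly [-0.05   0.999  0.009] F [-1.1  0.5 -0.6] op 0.994
turn -0.0004 shift [59.8 -6.2  2.9] q [-0.86  0.36  1.75 -0.    1.05 -2.49] nose 0.025
```

View pics/s1.png

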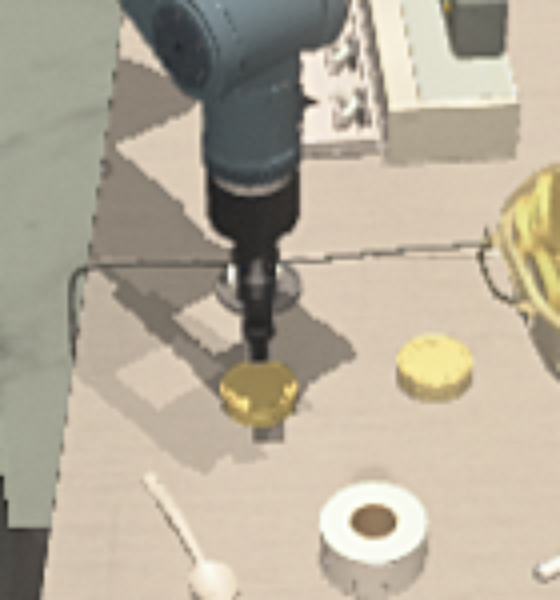

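servo_tool(
  targets=[20,-3,1,0,20,-3,2,0,10,0,0,0,0,0,0,0,0,0,0,0],
)

```text
time_s: 4.7
eef_pos: [0.4534, -0.3518, 0.0509]
eef_rot: [0.707, -0.018, 0.706, 0.017]
wrist_force: [-0.1, 0.4, -0.4]
opening: 0.995
```

Run:
```python
from h import *
plan(.4494,-.3474,.034)
```

```text
t 4.7 pos [ 0.4534 -0.3518  0.0509] toolx [ 0.001 -0.001 -1.   ] tooly [-0.05   0.999 -0.002] F [-0.1  0.4 -0.4] op 0.995
turn -0.0002 shift [16.9  4.6 -3.8] q [-0.87  0.44  1.74  0.    0.96 -2.49] nose 0.025
```

servo_tool(
  targets=[0,4.6,-3.8,0,8,0,0,0,9,0,0,0,0,0,0,0,0,0,0,0],
)

```text
time_s: 5.2
eef_pos: [0.4484, -0.3464, 0.0317]
eef_rot: [0.707, -0.017, 0.707, 0.018]
wrist_force: [0.1, -1.1, 0.2]
opening: 0.995
```

Run:
```python
from h import *
plan(.4494,-.3474,.034)
im,d=snap('side','side2'); cv2.imwrite('pics/s2.png',cv2.resize(im[220:300,220:320],None,fx=6,fy=6))
```

```text
t 5.2 pos [ 0.4484 -0.3464  0.0317] toolx [-0.001  0.001 -1.   ] tooly [-0.05   0.999  0.001] F [ 0.1 -1.1  0.2] op 0.995
turn -0.0003 shift [-2.3 -1.   0.9] q [-0.87  0.47  1.76 -0.    0.92 -2.49] nose 0.025
```

View pics/s2.png

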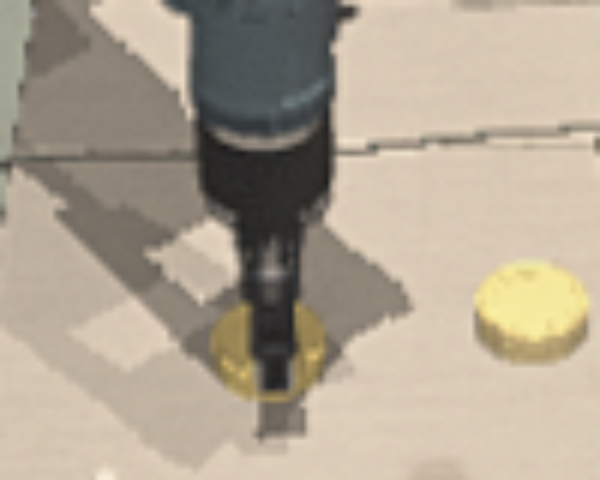

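servo_tool(
  targets=[0,0,0,0,0,0,0,0,0,0,0,0,0,0,0,0,0,0,0,0],
  fingers=40,
)

```text
time_s: 5.75
eef_pos: [0.4493, -0.3473, 0.0332]
eef_rot: [0.707, -0.018, 0.707, 0.017]
wrist_force: [-0.3, 0.7, 5.7]
opening: 0.716
```

servo_tool(
  targets=[0,0,0,0,0,0,0,0,-10,0,0,0,-10,0,0,0,0,0,0,0],
)

```text
time_s: 6.25
eef_pos: [0.4496, -0.3477, 0.0542]
eef_rot: [0.708, -0.019, 0.706, 0.017]
wrist_force: [0.6, -0.5, 0.0]
opening: 0.713
```

Run:
```python
from h import *
plan(.5011,.0687,.16)
im,d=snap('side','side3'); cv2.imwrite('pics/s3.png',cv2.resize(im[220:300,220:320],None,fx=6,fy=6))
```

```text
t 6.25 pos [ 0.4496 -0.3477  0.0542] toolx [ 0.002 -0.002 -1.   ] tooly [-0.05   0.999 -0.003] F [ 0.6 -0.5  0. ] op 0.713
turn -0.0002 shift [-106.7  413.    72.7] q [-0.87  0.43  1.75 -0.    0.96 -2.49] nose 0.025
```

View pics/s3.png

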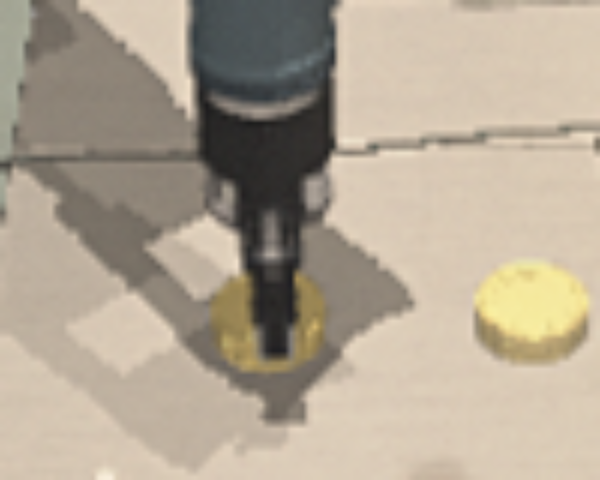

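servo_tool(
  targets=[-40,0,0,0,-40,0,0,0,-27,33,0,0,0,40,0,0,0,40,0,0],
)

```text
time_s: 6.8
eef_pos: [0.4432, -0.2333, 0.1604]
eef_rot: [0.708, -0.018, 0.706, 0.017]
wrist_force: [0.5, 0.1, -0.8]
opening: 0.72
```

servo_tool(
  targets=[0,40,10,0,0,40,10,0,0,40,10,0,0,40,10,0,0,40,10,0],
)

```text
time_s: 7.3
eef_pos: [0.4828, -0.0299, 0.1592]
eef_rot: [0.707, -0.018, 0.707, 0.018]
wrist_force: [1.3, -0.0, -0.3]
opening: 0.716
```

servo_tool(
  targets=[0,40,10,0,0,40,12.7,0,0,20,0,0,0,0,0,0,0,0,0,0],
)

```text
time_s: 7.8
eef_pos: [0.5003, 0.0695, 0.159]
eef_rot: [0.707, -0.018, 0.707, 0.018]
wrist_force: [0.1, 0.3, -1.0]
opening: 0.714
```

Run:
```python
from h import *
plan(.5011,.0687,.10)
```

```text
t 7.8 pos [0.5003 0.0695 0.159 ] toolx [-0.001 -0.    -1.   ] tooly [-0.052  0.999 -0.   ] F [ 0.1  0.3 -1. ] op 0.714
turn 0.0011 shift [59.  -0.9  0.8] q [-0.1   0.14  1.87 -0.    1.14 -1.72] nose 0.025
```

servo_tool(
  targets=[20,-0.9,0.8,0,20,0,0,0,20,0,0,0,10,0,0,0,0,0,0,0],
)

```text
time_s: 8.3
eef_pos: [0.5003, 0.0676, 0.0879]
eef_rot: [0.706, -0.017, 0.708, 0.017]
wrist_force: [-0.6, -0.2, 0.1]
opening: 0.715
```

Run:
```python
from h import *
plan(.5011,.0687,.064)
im,d=snap('side','side4'); a=cv2.resize(im[160:230,240:340],None,fx=6,fy=6)
im,d=snap('top','top4'); b=cv2.resize(im[170:250,160:300],None,fx=5,fy=5)
cv2.imwrite('pics/a4.png',a);cv2.imwrite('pics/b4.png',b)
```

```text
t 8.3 pos [0.5003 0.0676 0.0879] toolx [-0.003  0.    -1.   ] tooly [-0.049  0.999  0.   ] F [-0.6 -0.2  0.1] op 0.715
turn -0.0018 shift [23.9  1.   0.9] q [-0.1   0.25  1.9  -0.    0.99 -1.72] nose 0.025
```

View pics/a4.png

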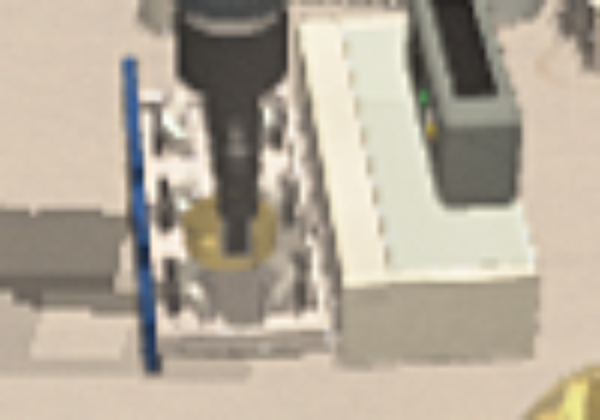

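View pics/b4.png

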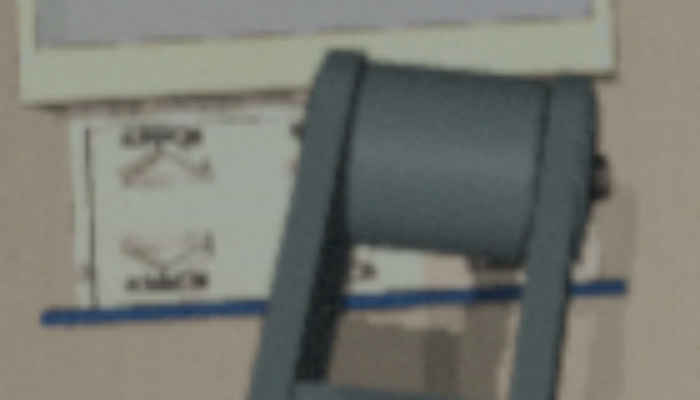

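```bash
cat >> h.py <<'E'
def goldmask(im):
    h=cv2.cvtColor(im,cv2.COLOR_BGR2HSV); return (h[...,0]>18)&(h[...,0]<36)&(h[...,1]>75)
def sidefit(im,x,y,zb,cam='side',grid=8):
    "fit tin centre by matching silhouette"
    from scipy.optimize import minimize
    m=goldmask(im); S=4
    a=np.linspace(0,2*np.pi,60)
    def sil(cx,cy,zb,K=S):
        pts=np.vstack([np.c_[cx+.033*np.cos(a),cy+.033*np.sin(a),np.full(60,z)] for z in(zb,zb+.022)])
        return cv2.convexHull((proj(cam,pts)).astype(np.float32))[:,0]
    h0=sil(x,y,zb); 
    u0,v0=h0.min(0)-12;u1,v1=h0.max(0)+12; u0,v0,u1,v1=map(int,(u0,v0,u1,v1))
    sub=m[v0:v1,u0:u1].astype(np.uint8); n,l,st,_=cv2.connectedComponentsWithStats(sub)
    k=1+np.argmax(st[1:,4]); b=(l==k)
    ys,xs=np.nonzero(b); bb=(u0+xs.min()-.5,u0+xs.max()+.5,v0+ys.min()-.5,v0+ys.max()+.5)
    hb=(h0[:,0].min(),h0[:,0].max(),h0[:,1].min(),h0[:,1].max())
    print(cam,'mask bbox',np.round(bb,1),'model bbox',np.round(hb,1),'area',b.sum(),round(cv2.contourArea(h0),0))
    return bb,hb
E
python3 - <<'E'
from h import *
im=np.load('pics/side_avg.npy').astype(np.uint8)
sidefit(im,.5991,-.3204,0);sidefit(im,.4494,-.3474,0)
im=cv2.imread('pics/side4.png')
sidefit(im,.5003,.0676,.0879-.033)
im=cv2.imread('pics/side3.png')
sidefit(im,.4496,-.3477,.0542-.033)
E
```

```text
side mask bbox [298.5 317.5 263.5 279.5] model bbox [298.8 317.7 262.9 280.3] area 252 276.0
side mask bbox [254.5 274.5 269.5 286.5] model bbox [255.7 275.  268.8 286.6] area 272 286.0
side mask bbox [269.5 285.5 192.5 204.5] model bbox [270.6 286.8 191.8 205.1] area 107 183.0
side mask bbox [254.5 273.5 264.5 281.5] model bbox [255.5 275.  264.2 282. ] area 173 288.0
```

Run:
```python
from h import *
im=np.load('pics/side_avg.npy').astype(np.uint8)
s=6; u0,v0=255,160
z=cv2.resize(im[v0:235,u0:345],None,fx=s,fy=s,interpolation=cv2.INTER_CUBIC)
c,n=np.cos(.0505),np.sin(.0505); R=np.array([[c,-n],[n,c]])
def dr(pts,col,closed=True):
    q=((proj('side',pts)-[u0,v0]+.5)*s).astype(np.int32); cv2.polylines(z,[q],closed,col,1)
for cx,cy in((.4905,.2784),(.4958,.1735),(.5011,.0687)):
    for sg in(-1,1):
        L=np.array([[20,-25],[50,-25],[50,25],[20,25]])*[sg,1]/1000
        w=L@R.T+[cx,cy]; dr(np.c_[w,np.full(4,.035)],(0,0,255))
# panel outline (top edge), centre line at panel mid
for off in(-.062-.005,-.062+.005):
    w=np.array([[off,-.18],[off,.18]])@R.T+[.4958,.1735]; dr(np.c_[w,np.full(2,.046)],(0,255,0))
cv2.imwrite('pics/ov.png',z)
# yes also top overlay
im=np.load('pics/top_avg.npy').astype(np.uint8); u0,v0=165,180
z=cv2.resize(im[v0:240,u0:290],None,fx=s,fy=s,interpolation=cv2.INTER_CUBIC)
def dr(pts,col,closed=True):
    q=((proj('top',pts)-[u0,v0]+.5)*s).astype(np.int32); cv2.polylines(z,[q],closed,col,1)
for cx,cy in((.4905,.2784),(.4958,.1735),(.5011,.0687)):
    for sg in(-1,1):
        L=np.array([[20,-25],[50,-25],[50,25],[20,25]])*[sg,1]/1000
        w=L@R.T+[cx,cy]; dr(np.c_[w,np.full(4,.035)],(0,0,255))
cv2.imwrite('pics/ov2.png',z)
```

```text
(no output)
```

View pics/ov.png

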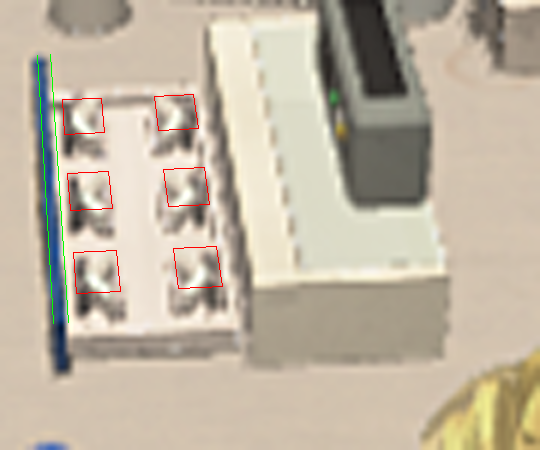

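View pics/ov2.png

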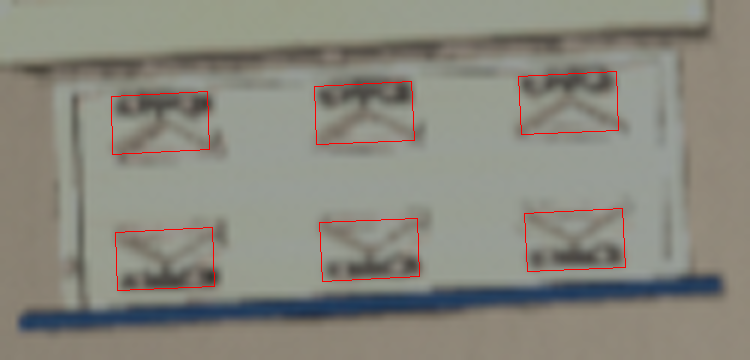

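servo_tool(
  targets=[10,1,1.5,0,8,0,0,0,0,0,0,0,0,0,0,0,0,0,0,0],
)

```text
time_s: 8.9
eef_pos: [0.503, 0.0697, 0.0715]
eef_rot: [0.707, -0.018, 0.707, 0.018]
wrist_force: [0.0, 0.5, -0.0]
opening: 0.712
```

Run:
```python
from h import *
plan(.5015,.0687,.063)
im,d=snap('side','side5'); a=cv2.resize(im[160:230,240:340],None,fx=6,fy=6)
cv2.imwrite('pics/a5.png',a)
```

```text
t 8.9 pos [0.503  0.0697 0.0715] toolx [ 0. -0. -1.] tooly [-0.05   0.999 -0.   ] F [ 0.   0.5 -0. ] op 0.712
turn -0.0001 shift [ 8.5 -0.9 -1.6] q [-0.1   0.29  1.9  -0.    0.95 -1.72] nose 0.025
```

View pics/a5.png

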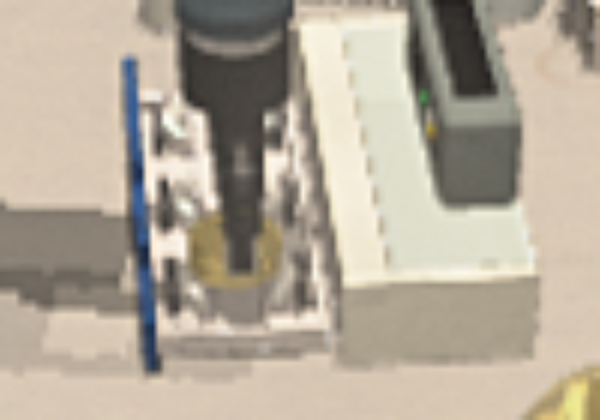

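Settling takes about 0.3 s. I'll correct, then lower until the tin rests.

servo_tool(
  targets=[2,-0.9,-1.3,0,2,0,0,0,2,0,0,0,0,0,0,0,0,0,0,0],
)

```text
time_s: 9.45
eef_pos: [0.5016, 0.0687, 0.0652]
eef_rot: [0.707, -0.018, 0.707, 0.018]
wrist_force: [0.6, 0.1, -1.4]
opening: 0.715
```

servo_tool(
  targets=[1,0,0,0,1,0,0,0,0,0,0,0,0,0,0,0,0,0,0,0],
)

```text
time_s: 9.95
eef_pos: [0.5021, 0.0687, 0.0636]
eef_rot: [0.707, -0.018, 0.707, 0.018]
wrist_force: [1.9, 0.6, 0.6]
opening: 0.714
```

Run:
```python
from h import *
plan(.5015,.0687,.063)
```

```text
t 9.95 pos [0.5021 0.0687 0.0636] toolx [ 0.001  0.    -1.   ] tooly [-0.05   0.999 -0.   ] F [1.9 0.6 0.6] op 0.714
turn -0.0003 shift [ 0.6  0.  -0.6] q [-0.1   0.3   1.91  0.    0.93 -1.72] nose 0.025
```

servo_tool(
  targets=[1,0,-0.5,0,1,0,0,0,0,0,0,0,0,0,0,0,0,0,0,0],
)

```text
time_s: 10.45
eef_pos: [0.5011, 0.0686, 0.0612]
eef_rot: [0.707, -0.018, 0.707, 0.018]
wrist_force: [1.5, 0.2, 1.1]
opening: 0.713
```

Run:
```python
from h import *
plan(.5015,.0687,.063)
```

```text
t 10.45 pos [0.5011 0.0686 0.0612] toolx [-0. -0. -1.] tooly [-0.05   0.999 -0.   ] F [1.5 0.2 1.1] op 0.713
turn -0.0002 shift [-1.8  0.   0.4] q [-0.1   0.3   1.91 -0.    0.93 -1.72] nose 0.025
```

servo_tool(
  targets=[0,0,0,0,0,0,0,0,0,0,0,0,0,0,0,0,0,0,0,0],
  fingers=85,
)

```text
time_s: 10.95
eef_pos: [0.501, 0.0686, 0.0612]
eef_rot: [0.707, -0.018, 0.707, 0.018]
wrist_force: [-0.2, 0.6, -0.4]
opening: 0.996
```

servo_tool(
  targets=[-20,0,0,0,-40,0,0,0,-40,-40,0,0,0,-50,0,0,0,-50,0,0],
)

```text
time_s: 11.45
eef_pos: [0.5089, -0.0678, 0.1586]
eef_rot: [0.708, -0.019, 0.706, 0.018]
wrist_force: [1.1, -0.2, -0.2]
opening: 0.996
```

servo_tool(
  targets=[0,-50,0,0,0,-50,0,0,0,-50,0,0,0,0,0,0,0,0,0,0],
)

```text
time_s: 11.95
eef_pos: [0.515, -0.2174, 0.1563]
eef_rot: [0.707, -0.017, 0.707, 0.017]
wrist_force: [0.3, 0.5, -0.4]
opening: 0.992
```

```bash
cat >> h.py <<'E'
def avg(cam,n=8):
    I=[];Dp=[]
    for i in range(n):
        a,b=cams.camera(cam); I.append(a.astype(float)); Dp.append(b)
    Dp=np.array(Dp); Dp[Dp==0]=np.nan
    im=np.mean(I,0).astype(np.uint8); return im,np.nanmean(Dp,0).astype(np.float32)
def disc(X,x,y,zlo,zhi,r=.045):
    S=X.reshape(-1,3); k=(S[:,2]>zlo)&(S[:,2]<zhi)&(np.hypot(S[:,0]-x,S[:,1]-y)<r); s=S[k]
    if len(s)<5: print('none',len(s)); return
    cc,rr=cv2.minEnclosingCircle((s[:,:2]*1000).astype(np.float32))
    A=np.c_[s[:,:2]-s[:,:2].mean(0),np.ones(len(s))]; co=np.linalg.lstsq(A,s[:,2],rcond=None)[0]
    print('mean',s.mean(0).round(4),'enc',np.round(cc,1),round(rr,1),'n',len(s),'tilt',co[:2].round(3))
    return s.mean(0)
E
python3 - <<'E'
from h import *
plan(.5991-.006,-.3204,.10)
im,d=avg('top'); X=cloud('top',d); cv2.imwrite('pics/top6.png',im)
disc(X,.5011,.0687,.043,.06); disc(X,.5991,-.3204,.015,.03);disc(X,.4425,-.198,.06,.09,.03)
cv2.imwrite('pics/b6.png',cv2.resize(im[150:250,160:410],None,fx=3,fy=3))
E
```

```text
t 11.95 pos [ 0.515  -0.2174  0.1563] toolx [-0.001  0.001 -1.   ] tooly [-0.047  0.999  0.001] F [ 0.3  0.5 -0.4] op 0.992
turn -0.0031 shift [  56.2 -106.9   72.8] q [-0.61  0.26  1.73  0.    1.15 -2.23] nose 0.025
mean [0.4987 0.0682 0.048 ] enc [498.8  68.4] 33.0 n 374 tilt [-0.06  -0.022]
mean [ 0.6171 -0.3333  0.0203] enc [ 612.  -329.6] 28.2 n 84 tilt [ 0.044 -0.02 ]
mean [ 0.4441 -0.1973  0.0753] enc [ 444.2 -201.7] 28.3 n 99 tilt [-0.058  0.105]
```

View pics/b6.png

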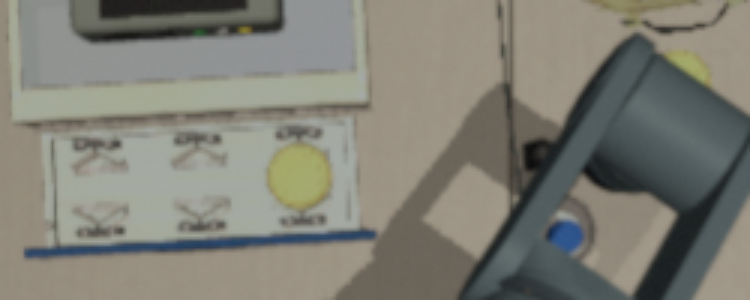

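servo_tool(
  targets=[0,-50,30,0,0,-50,42,0,0,-7,0,0,0,0,0,0,0,0,0,0],
)

```text
time_s: 12.85
eef_pos: [0.5772, -0.3004, 0.1562]
eef_rot: [0.707, -0.017, 0.707, 0.018]
wrist_force: [-0.7, -0.2, 0.6]
opening: 0.995
```

Run:
```python
from h import *
plan(.592,-.3204,.036)
im,d=snap('side','side7'); sidefit(im,.5991,-.3204,0)
cv2.imwrite('pics/a7.png',cv2.resize(im[200:300,240:360],None,fx=5,fy=5))
```

```text
t 12.85 pos [ 0.5772 -0.3004  0.1562] toolx [-0.001  0.001 -1.   ] tooly [-0.051  0.999  0.001] F [-0.7 -0.2  0.6] op 0.995
turn 0.0001 shift [120.2 -20.8  13.9] q [-0.66  0.44  1.48  0.    1.22 -2.28] nose 0.025
side mask bbox [298.5 317.5 263.5 279.5] model bbox [298.8 317.7 262.9 280.3] area 254 276.0
```

View pics/a7.png

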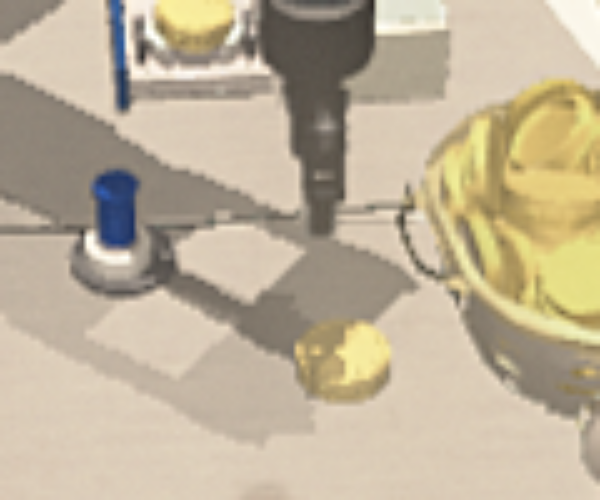

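servo_tool(
  targets=[0,-20.8,13.9,0,25,0,0,0,25,0,0,0,0,0,0,0,0,0,0,0],
)

```text
time_s: 13.4
eef_pos: [0.5923, -0.3205, 0.107]
eef_rot: [0.707, -0.018, 0.707, 0.018]
wrist_force: [0.4, 1.3, 0.5]
opening: 0.993
```

Run:
```python
from h import *
plan(.592,-.3204,.036)
```

```text
t 13.4 pos [ 0.5923 -0.3205  0.107 ] toolx [-0.001  0.001 -1.   ] tooly [-0.051  0.999  0.001] F [0.4 1.3 0.5] op 0.993
turn 0.0005 shift [71.   0.  -0.2] q [-0.67  0.55  1.44  0.    1.15 -2.29] nose 0.025
```

servo_tool(
  targets=[25,0,0,0,25,0,0,0,21,0,0,0,0,0,0,0,0,0,0,0],
)

```text
time_s: 13.9
eef_pos: [0.5934, -0.3218, 0.0374]
eef_rot: [0.707, -0.018, 0.706, 0.017]
wrist_force: [0.5, 0.2, 0.7]
opening: 1.0
```

Run:
```python
from h import *
plan(.592,-.3204,.036)
im,d=snap('side','side8'); 
cv2.imwrite('pics/a8.png',cv2.resize(im[200:300,240:360],None,fx=5,fy=5))
```

```text
t 13.9 pos [ 0.5934 -0.3218  0.0374] toolx [ 0.001 -0.001 -1.   ] tooly [-0.05   0.999 -0.001] F [0.5 0.2 0.7] op 1.0
turn -0.0 shift [ 1.4  1.5 -1.3] q [-0.67  0.64  1.46  0.    1.04 -2.29] nose 0.025
```

View pics/a8.png

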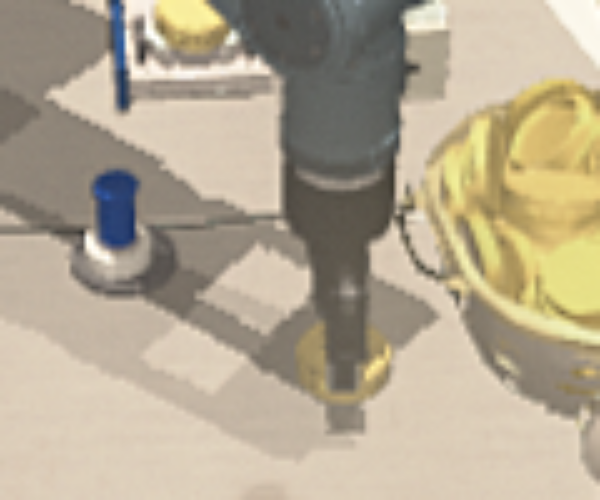

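servo_tool(
  targets=[0,0,0,0,0,0,0,0,0,0,0,0,0,0,0,0,0,0,0,0],
  fingers=40,
)

```text
time_s: 14.45
eef_pos: [0.594, -0.3225, 0.0389]
eef_rot: [0.708, -0.019, 0.706, 0.017]
wrist_force: [-2.7, 1.9, 10.0]
opening: 0.711
```

servo_tool(
  targets=[0,0,0,0,0,0,-10,0,-10,0,-15,0,-10,0,-15,0,-30,0,0,0],
)

```text
time_s: 14.95
eef_pos: [0.5495, -0.3222, 0.0837]
eef_rot: [0.705, -0.016, 0.709, 0.019]
wrist_force: [-0.1, -0.5, -0.2]
opening: 0.709
```

Run:
```python
from h import *
plan(.4905+.007,.2784,.13)
im,d=snap('side','side9'); 
cv2.imwrite('pics/a9.png',cv2.resize(im[180:300,240:360],None,fx=5,fy=5))
```

```text
t 14.95 pos [ 0.5495 -0.3222  0.0837] toolx [-0.005  0.004 -1.   ] tooly [-0.049  0.999  0.004] F [-0.1 -0.5 -0.2] op 0.709
turn -0.0012 shift [-43.7 602.7 -21.8] q [-0.72  0.51  1.55 -0.    1.09 -2.34] nose 0.025
```

View pics/a9.png

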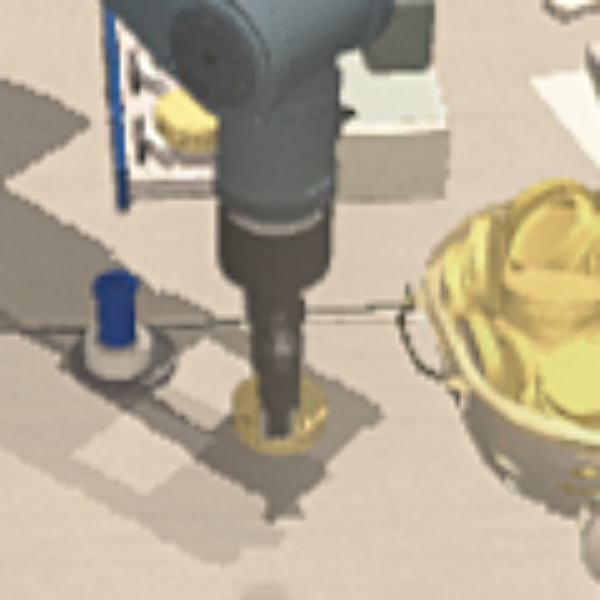

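servo_tool(
  targets=[-20,0,0,0,-24,40,-5,0,0,45,-5,0,0,45,-5,0,0,45,-5,0],
)

```text
time_s: 15.5
eef_pos: [0.5242, -0.1487, 0.1309]
eef_rot: [0.708, -0.018, 0.706, 0.017]
wrist_force: [0.6, 0.5, -1.1]
opening: 0.712
```

servo_tool(
  targets=[0,45,-5,0,0,45,-5,0,0,45,-2,0,0,45,0,0,0,45,0,0],
)

```text
time_s: 16.0
eef_pos: [0.501, 0.0761, 0.1308]
eef_rot: [0.708, -0.018, 0.706, 0.018]
wrist_force: [0.4, -0.5, 0.1]
opening: 0.711
```

servo_tool(
  targets=[0,45,0,0,0,45,0,0,0,45,0,0,0,45,0,0,0,0,0,0],
)

```text
time_s: 16.5
eef_pos: [0.4914, 0.2592, 0.1309]
eef_rot: [0.708, -0.019, 0.706, 0.02]
wrist_force: [0.8, -1.3, -0.6]
opening: 0.704
```

servo_tool(
  targets=[0,20,0,0,0,0,0,0,0,0,0,0,0,0,0,0,0,0,0,0],
)

```text
time_s: 17.0
eef_pos: [0.4909, 0.2731, 0.1298]
eef_rot: [0.707, -0.017, 0.707, 0.017]
wrist_force: [0.4, -0.5, -0.5]
opening: 0.704
```

Run:
```python
from h import *
plan(.4872,.2784,.08)
```

```text
t 17.0 pos [0.4909 0.2731 0.1298] toolx [ 0. -0. -1.] tooly [-0.049  0.999 -0.   ] F [ 0.4 -0.5 -0.5] op 0.704
turn -0.0015 shift [49.8  5.5 -3.4] q [ 0.3   0.3   1.74 -0.    1.1  -1.32] nose 0.025
```

servo_tool(
  targets=[10,5.5,-3.4,0,10,0,0,0,10,0,0,0,10,0,0,0,0,0,0,0],
)

```text
time_s: 17.5
eef_pos: [0.4855, 0.2788, 0.0873]
eef_rot: [0.706, -0.018, 0.708, 0.017]
wrist_force: [-0.1, 0.4, -0.6]
opening: 0.706
```

Run:
```python
from h import *
plan(.4872,.2784,.07)
im,d=snap('side','side10'); 
cv2.imwrite('pics/a10.png',cv2.resize(im[140:230,245:345],None,fx=6,fy=6))
p=np.array(telemetry.get_obs()['eef_pos'])
sidefit(im,p[0]+.0033,p[1],p[2]-.039)
```

```text
t 17.5 pos [0.4855 0.2788 0.0873] toolx [-0.004 -0.001 -1.   ] tooly [-0.05   0.999 -0.001] F [-0.1  0.4 -0.6] op 0.706
turn -0.0003 shift [17.3 -0.5  1.7] q [ 0.31  0.36  1.76 -0.    1.02 -1.31] nose 0.025
side mask bbox [268.5 283.5 168.5 179.5] model bbox [268.4 283.2 167.8 179.5] area 94 149.0
```

View pics/a10.png

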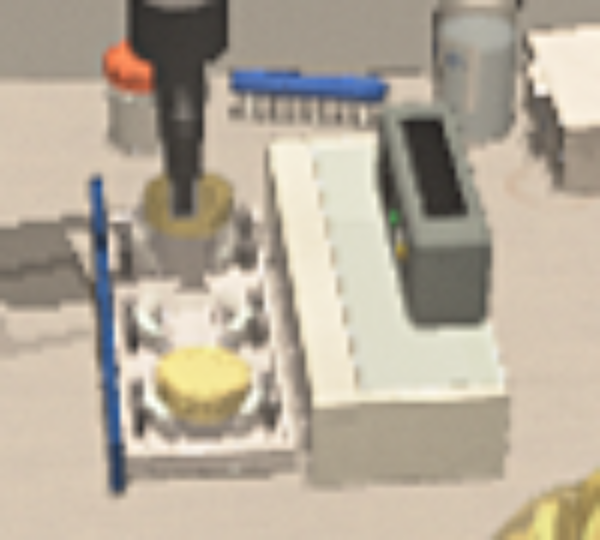

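servo_tool(
  targets=[8,-0.5,1.2,0,5,0,0,0,0,0,0,0,0,0,0,0,0,0,0,0],
)

```text
time_s: 18.05
eef_pos: [0.4884, 0.279, 0.0769]
eef_rot: [0.707, -0.018, 0.707, 0.018]
wrist_force: [0.1, 1.9, -0.1]
opening: 0.707
```

Run:
```python
from h import *
plan(.4872,.2784,.068)
```

```text
t 18.05 pos [0.4884 0.279  0.0769] toolx [ 0.  0. -1.] tooly [-0.05   0.999  0.   ] F [ 0.1  1.9 -0.1] op 0.707
turn -0.0003 shift [ 8.9 -0.6 -1.2] q [ 0.31  0.38  1.76 -0.    1.   -1.31] nose 0.025
```

servo_tool(
  targets=[3,-0.5,-1,0,3,0,0,0,2,0,0,0,0,0,0,0,0,0,0,0],
)

```text
time_s: 18.55
eef_pos: [0.4879, 0.2786, 0.0695]
eef_rot: [0.707, -0.018, 0.706, 0.018]
wrist_force: [-0.8, 0.0, 6.4]
opening: 0.707
```

servo_tool(
  targets=[1,0,0,0,0,0,0,0,0,0,0,0,0,0,0,0,0,0,0,0],
)

```text
time_s: 19.05
eef_pos: [0.4882, 0.2786, 0.0689]
eef_rot: [0.708, -0.018, 0.706, 0.018]
wrist_force: [-2.0, -0.9, 6.6]
opening: 0.708
```

servo_tool(
  targets=[1,0,0,0,0.5,0,0,0,0,0,0,0,0,0,0,0,0,0,0,0],
)

```text
time_s: 19.55
eef_pos: [0.4881, 0.2787, 0.0674]
eef_rot: [0.708, -0.018, 0.706, 0.018]
wrist_force: [-1.6, -1.0, 7.9]
opening: 0.707
```

servo_tool(
  targets=[-1,0,0,0,0,0,0,0,0,0,0,0,0,0,0,0,0,0,0,0],
  fingers=85,
)

```text
time_s: 20.05
eef_pos: [0.4871, 0.2784, 0.0669]
eef_rot: [0.707, -0.018, 0.707, 0.018]
wrist_force: [-0.0, 0.2, 0.3]
opening: 0.995
```

servo_tool(
  targets=[-20,0,0,0,-40,0,0,0,-40,0,0,0,-30,0,-50,0,0,0,-50,0],
)

```text
time_s: 20.55
eef_pos: [0.3972, 0.2745, 0.1972]
eef_rot: [0.71, -0.016, 0.704, 0.018]
wrist_force: [-0.3, 1.1, 1.0]
opening: 0.996
```

Run:
```python
from h import *
plan(.5011,.0687,.10)
im,d=avg('top'); X=cloud('top',d); cv2.imwrite('pics/top11.png',im)
disc(X,.5,.0687,.043,.06); disc(X,.4905,.2784,.043,.06);disc(X,.4425,-.198,.06,.09,.03)
cv2.imwrite('pics/b11.png',cv2.resize(im[150:250,160:410],None,fx=3,fy=3))
```

```text
t 20.55 pos [0.3972 0.2745 0.1972] toolx [ 0.008  0.003 -1.   ] tooly [-0.049  0.999  0.003] F [-0.3  1.1  1. ] op 0.996
turn -0.0018 shift [  97.4 -211.1   92.6] q [ 0.36  0.03  1.9   0.    1.2  -1.26] nose 0.025
mean [0.5027 0.0685 0.048 ] enc [502.8  68.3] 32.9 n 374 tilt [-0.06  -0.021]
mean [0.4983 0.2779 0.047 ] enc [491.4 278. ] 31.9 n 245 tilt [0.198 0.017]
mean [ 0.4421 -0.1974  0.0749] enc [ 442.5 -197.7] 16.6 n 101 tilt [ 0.004 -0.023]
```

View pics/b11.png

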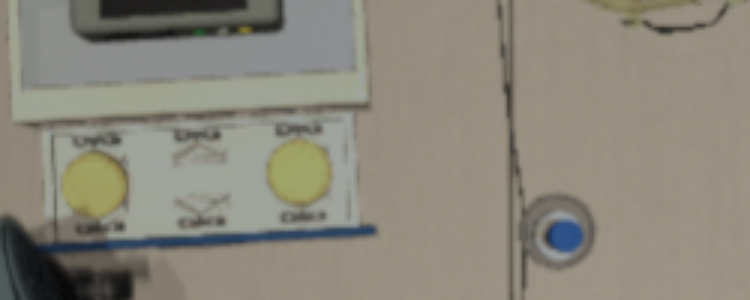

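servo_tool(
  targets=[0,-50,0,0,0,-50,0,0,0,-50,0,0,0,-50,0,0,0,-50,0,0],
)

```text
time_s: 21.45
eef_pos: [0.4076, 0.0217, 0.1931]
eef_rot: [0.707, -0.018, 0.707, 0.018]
wrist_force: [1.7, 0.9, -0.0]
opening: 0.998
```

```bash
cat >> h.py <<'E'
def drawer(X,yaw=0.0505):
    "panel line + jaws -> seats"
    c,s=np.cos(yaw),np.sin(yaw); R=np.array([[c,-s],[s,c]])
    B=X[180:245,160:295].reshape(-1,3); L=(B[:,:2]-[.4958,.1735])@R
    pn=(L[:,0]<-.04)&(L[:,0]>-.09)&(B[:,2]>.038)&(B[:,2]<.06)&(abs(L[:,1])<.18)
    print('panel dx',np.mean(L[pn,0]).round(4),'n',pn.sum())
    dx=np.mean(L[pn,0])+.0621
    jz=(B[:,2]>.026)&(B[:,2]<.0415)
    for i,y in enumerate((.105,0,-.105)):
        k=jz&(abs(L[:,1]-y)<.035)&(abs(L[:,0]-dx)<.055)
        q=L[k]; lo=q[q[:,0]<dx];hi=q[q[:,0]>dx]
        t=(B[:,2]>.0415)&(np.hypot(L[:,0]-dx,L[:,1]-y)<.04)
        print(i,'heads lo/hi',lo.mean(0).round(4),hi.mean(0).round(4),len(lo),len(hi),'tin loc',L[t].mean(0).round(4) if t.any() else None,t.sum())
    return dx
E
python3 - <<'E'
from h import *
drawer(cloud('top',np.load('pics/top_davg.npy').astype(np.float32)))
im,d=avg('top'); X=cloud('top',d); cv2.imwrite('pics/top12.png',im)
drawer(X)
disc(X,.503,.0685,.035,.06,.036); disc(X,.495,.2784,.035,.06,.036)
cv2.imwrite('pics/b12.png',cv2.resize(im[180:240,165:290],None,fx=6,fy=6))
v=np.clip(X[...,2]/0.06,0,1)*255
cv2.imwrite('pics/z12.png',cv2.applyColorMap(cv2.resize(v[180:240,165:290].astype(np.uint8),None,fx=6,fy=6,interpolation=cv2.INTER_NEAREST),cv2.COLORMAP_JET))
E
```

```text
panel dx -0.0618 n 386
0 heads lo/hi [-0.0363  0.1045] [0.0358 0.1052] 103 104 tin loc None 0
1 heads lo/hi [-0.0356  0.0003] [0.0364 0.0006] 103 101 tin loc None 0
2 heads lo/hi [-0.0376 -0.1053] [ 0.0372 -0.1048] 101 100 tin loc None 0
panel dx -0.0598 n 243
0 heads lo/hi [-0.0296  0.1033] [0.0364 0.1023] 154 102 tin loc [0.005  0.1044] 283
1 heads lo/hi [-0.034  -0.0007] [0.0379 0.0003] 98 102 tin loc None 0
2 heads lo/hi [-0.0349 -0.112 ] [ 0.0412 -0.1054] 63 82 tin loc [ 1.000e-04 -1.048e-01] 393
mean [0.5026 0.0684 0.0479] enc [503.   68.1] 34.5 n 379 tilt [-0.058 -0.018]
mean [0.4909 0.2773 0.045 ] enc [492.7 278.4] 33.4 n 358 tilt [0.197 0.03 ]
```

View pics/z12.png

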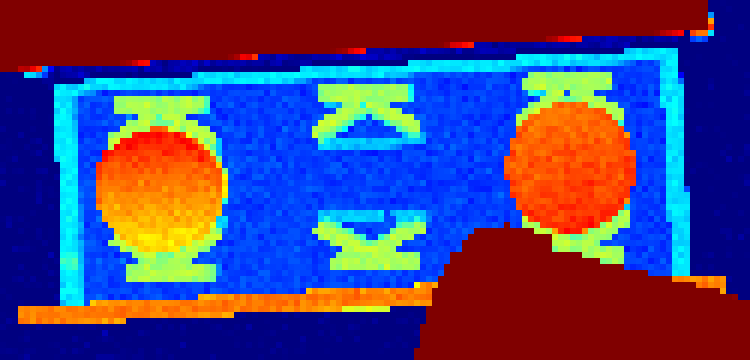

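View pics/b12.png

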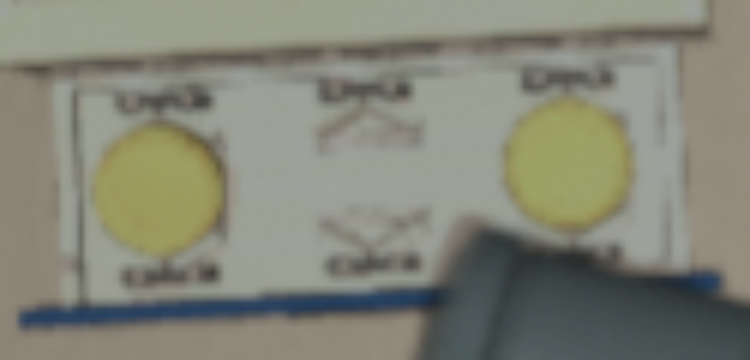

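servo_tool(
  targets=[0,-45,0,0,0,-45,5,0,0,-45,10,0,0,-45,10,0,0,-30,0,0],
  fingers=65,
)

```text
time_s: 22.35
eef_pos: [0.4441, -0.1858, 0.1931]
eef_rot: [0.707, -0.019, 0.706, 0.018]
wrist_force: [0.2, 0.5, 0.4]
opening: 0.763
```

servo_tool(
  targets=[20,0,0,0,20,0,0,0,20,0,0,0,0,0,0,0,0,0,0,0],
)

```text
time_s: 22.85
eef_pos: [0.4429, -0.1832, 0.1329]
eef_rot: [0.707, -0.018, 0.707, 0.019]
wrist_force: [0.5, 0.3, 0.4]
opening: 0.763
```

Run:
```python
from h import *
plan(.4412,-.1974,.1)
im,d=snap('side','side13'); 
cv2.imwrite('pics/a13.png',cv2.resize(im[180:300,220:340],None,fx=5,fy=5))
```

```text
t 22.85 pos [ 0.4429 -0.1832  0.1329] toolx [-0.001  0.001 -1.   ] tooly [-0.053  0.999  0.001] F [0.5 0.3 0.4] op 0.763
turn 0.0021 shift [ 32.9 -14.1  -2.4] q [-0.64  0.12  1.95  0.    1.07 -2.26] nose 0.025
```

View pics/a13.png

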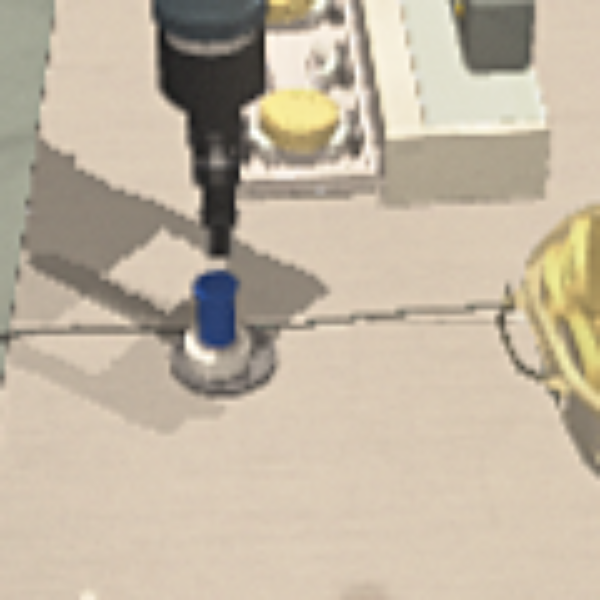

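servo_tool(
  targets=[0,-14.1,-2.4,0,0,0,0,0,15,0,0,0,15,0,0,0,0,0,0,0],
)

```text
time_s: 23.4
eef_pos: [0.4398, -0.1984, 0.1018]
eef_rot: [0.706, -0.017, 0.708, 0.018]
wrist_force: [-0.3, 0.5, 0.2]
opening: 0.762
```

Run:
```python
from h import *
plan(.4412,-.1974,.053)
```

```text
t 23.4 pos [ 0.4398 -0.1984  0.1018] toolx [-0.002  0.002 -1.   ] tooly [-0.049  0.999  0.002] F [-0.3  0.5  0.2] op 0.762
turn -0.001 shift [48.8  0.8  1.5] q [-0.67  0.18  1.95 -0.    1.01 -2.29] nose 0.025
```

servo_tool(
  targets=[15,0.5,1,0,15,0,0,0,18,0,0,0,0,0,0,0,0,0,0,0],
)

```text
time_s: 23.9
eef_pos: [0.442, -0.1984, 0.0556]
eef_rot: [0.707, -0.018, 0.707, 0.018]
wrist_force: [0.8, 0.3, 0.1]
opening: 0.764
```

Run:
```python
from h import *
plan(.4412,-.1974,.053)
im,d=snap('side','side14'); 
cv2.imwrite('pics/a14.png',cv2.resize(im[210:280,230:300],None,fx=8,fy=8))
```

```text
t 23.9 pos [ 0.442  -0.1984  0.0556] toolx [ 0. -0. -1.] tooly [-0.05   0.999 -0.   ] F [0.8 0.3 0.1] op 0.764
turn -0.0005 shift [ 2.6  1.1 -0.8] q [-0.67  0.27  1.96  0.    0.9  -2.29] nose 0.025
```

View pics/a14.png

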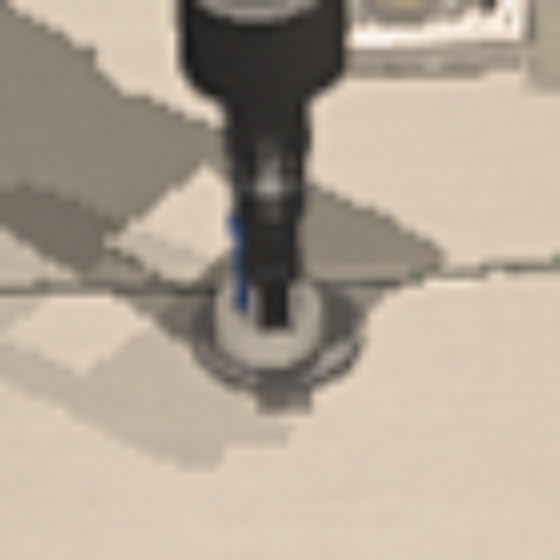

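servo_tool(
  targets=[0,0,-1,0,0,0,0,0,0,0,0,0,0,0,0,0,0,0,0,0],
  fingers=10,
)

```text
time_s: 24.45
eef_pos: [0.4408, -0.1981, 0.055]
eef_rot: [0.707, -0.018, 0.707, 0.018]
wrist_force: [-0.8, 0.8, 1.2]
opening: 0.332
```

servo_tool(
  targets=[0,0,0,0,0,0,0,0,0,0,0,0,0,0,0,0,0,0,0,0],
)

```text
time_s: 24.95
eef_pos: [0.4408, -0.1981, 0.055]
eef_rot: [0.707, -0.018, 0.707, 0.018]
wrist_force: [-0.8, 2.7, 2.6]
opening: 0.341
```

servo_tool(
  targets=[-10,0,0,0,-15,0,0,0,-15,0,0,0,0,0,0,0,0,0,0,0],
)

```text
time_s: 25.45
eef_pos: [0.4408, -0.1982, 0.095]
eef_rot: [0.707, -0.018, 0.707, 0.018]
wrist_force: [-0.9, 0.2, -3.0]
opening: 0.336
```

Run:
```python
from h import *
plan(.5023,.0687,.16)
im,d=snap('side','side15'); 
cv2.imwrite('pics/a15.png',cv2.resize(im[200:280,230:310],None,fx=7,fy=7))
```

```text
t 25.45 pos [ 0.4408 -0.1982  0.095 ] toolx [ 0. -0. -1.] tooly [-0.05   0.999 -0.   ] F [-0.9  0.2 -3. ] op 0.336
turn -0.0003 shift [-65.1 263.4  74.9] q [-0.67  0.2   1.96 -0.    0.99 -2.29] nose 0.025
```

View pics/a15.png

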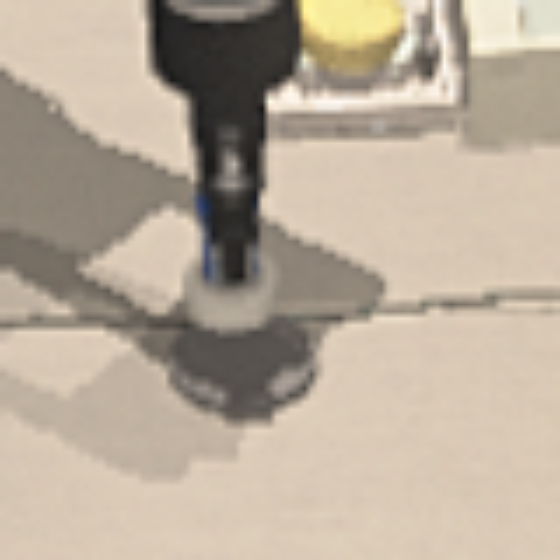

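servo_tool(
  targets=[-40,0,0,0,-10,40,10,0,0,45,15,0,0,45,15,0,0,45,15,0],
)

```text
time_s: 26.0
eef_pos: [0.4865, -0.0189, 0.1441]
eef_rot: [0.707, -0.017, 0.707, 0.018]
wrist_force: [-0.3, -0.4, -2.2]
opening: 0.335
```

servo_tool(
  targets=[0,45,10,0,0,40,9,0,0,4,1,0,0,0,0,0,0,0,0,0],
)

```text
time_s: 26.5
eef_pos: [0.5019, 0.0686, 0.1441]
eef_rot: [0.706, -0.018, 0.707, 0.018]
wrist_force: [0.3, -0.2, -2.0]
opening: 0.339
```

Run:
```python
from h import *
plan(.5035,.0687,.104)
im,d=snap('side','side16'); 
cv2.imwrite('pics/a16.png',cv2.resize(im[160:240,240:340],None,fx=6,fy=6))
```

```text
t 26.5 pos [0.5019 0.0686 0.1441] toolx [-0.002 -0.    -1.   ] tooly [-0.05   0.999 -0.   ] F [ 0.3 -0.2 -2. ] op 0.339
turn -0.0004 shift [40.1  0.   1.7] q [-0.1   0.17  1.87 -0.    1.11 -1.72] nose 0.025
```

View pics/a16.png

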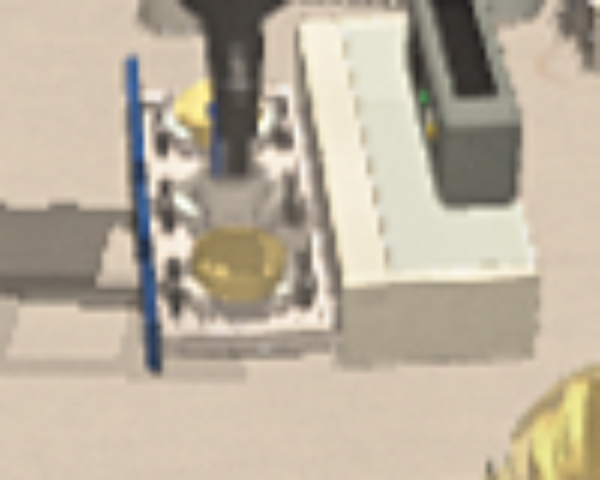

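servo_tool(
  targets=[15,0,1.5,0,15,0,0,0,7,0,0,0,0,0,0,0,0,0,0,0],
)

```text
time_s: 27.05
eef_pos: [0.5041, 0.0687, 0.1081]
eef_rot: [0.707, -0.017, 0.707, 0.017]
wrist_force: [0.5, 0.3, -2.1]
opening: 0.337
```

servo_tool(
  targets=[1,0,0,0,1,0,0,0,1,0,0,0,1,0,0,0,0,0,0,0],
)

```text
time_s: 27.55
eef_pos: [0.5038, 0.0695, 0.1038]
eef_rot: [0.707, -0.018, 0.707, 0.018]
wrist_force: [-0.3, -0.0, -2.8]
opening: 0.339
```

servo_tool(
  targets=[1,0,0,0,1,0,0,0,1,0,0,0,0,0,0,0,0,0,0,0],
)

```text
time_s: 28.05
eef_pos: [0.504, 0.0693, 0.101]
eef_rot: [0.707, -0.018, 0.707, 0.018]
wrist_force: [-0.5, -0.4, 0.7]
opening: 0.338
```

servo_tool(
  targets=[1,0,0,0,1,0,0,0,1,0,0,0,0,0,0,0,0,0,0,0],
)

```text
time_s: 28.55
eef_pos: [0.5045, 0.0693, 0.0984]
eef_rot: [0.707, -0.018, 0.706, 0.018]
wrist_force: [-1.2, -1.0, 5.1]
opening: 0.339
```

servo_tool(
  targets=[1,0,0,0,1,0,0,0,0,0,0,0,0,0,0,0,0,0,0,0],
)

```text
time_s: 29.05
eef_pos: [0.504, 0.0693, 0.0957]
eef_rot: [0.707, -0.018, 0.707, 0.018]
wrist_force: [0.1, -1.1, -0.6]
opening: 0.335
```

servo_tool(
  targets=[1,0,0,0,1,0,0,0,1,0,0,0,0,0,0,0,0,0,0,0],
)

```text
time_s: 29.55
eef_pos: [0.504, 0.0694, 0.0929]
eef_rot: [0.707, -0.018, 0.707, 0.018]
wrist_force: [0.9, -2.0, 1.0]
opening: 0.341
```

servo_tool(
  targets=[1,0,0,0,1,0,0,0,0,0,0,0,0,0,0,0,0,0,0,0],
)

```text
time_s: 30.05
eef_pos: [0.5053, 0.0695, 0.0925]
eef_rot: [0.708, -0.018, 0.706, 0.018]
wrist_force: [-0.3, 1.4, 11.8]
opening: 0.336
```

servo_tool(
  targets=[1,0,0,0,0,0,0,0,0,0,0,0,-2,0,0,0,-4,0,0,0],
)

```text
time_s: 30.55
eef_pos: [0.503, 0.0697, 0.0953]
eef_rot: [0.706, -0.018, 0.708, 0.018]
wrist_force: [-0.1, 0.0, -2.7]
opening: 0.338
```

servo_tool(
  targets=[-15,0,0,0,-20,0,0,0,0,40,-2,0,0,40,-5,0,0,40,-3,0],
)

```text
time_s: 31.05
eef_pos: [0.4866, 0.1897, 0.1302]
eef_rot: [0.706, -0.017, 0.708, 0.017]
wrist_force: [0.2, 0.8, -2.8]
opening: 0.34
```

servo_tool(
  targets=[0,40,0,0,0,40,0,0,0,10,0,0,0,0,0,0,0,0,0,0],
)

```text
time_s: 31.55
eef_pos: [0.4827, 0.2778, 0.1301]
eef_rot: [0.706, -0.018, 0.708, 0.017]
wrist_force: [-0.2, -0.9, -2.1]
opening: 0.332
```

Run:
```python
from h import *
plan(.4935,.2785,.107)
im,d=snap('side','side17'); 
cv2.imwrite('pics/a17.png',cv2.resize(im[140:230,240:340],None,fx=6,fy=6))
im,d=avg('top',4); X=cloud('top',d); drawer(X); disc(X,.503,.0685,.035,.06,.036)
```

```text
t 31.55 pos [0.4827 0.2778 0.1301] toolx [-0.002 -0.001 -1.   ] tooly [-0.051  0.999 -0.001] F [-0.2 -0.9 -2.1] op 0.332
turn 0.0 shift [23.   0.2 10.8] q [ 0.31  0.29  1.75 -0.    1.1  -1.31] nose 0.025
panel dx -0.0581 n 317
0 heads lo/hi [-0.033   0.0965] [0.0402 0.1018] 82 96 tin loc [0.0028 0.0817] 264
1 heads lo/hi [-0.0324 -0.0005] [0.04   0.0006] 95 104 tin loc [-0.0047  0.0378] 50
2 heads lo/hi [-0.0198 -0.1066] [ 0.028 -0.105] 249 237 tin loc [ 0.0046 -0.1036] 72
mean [0.5045 0.0685 0.0402] enc [502.2  67.7] 35.0 n 367 tilt [0.006 0.007]
```

View pics/a17.png

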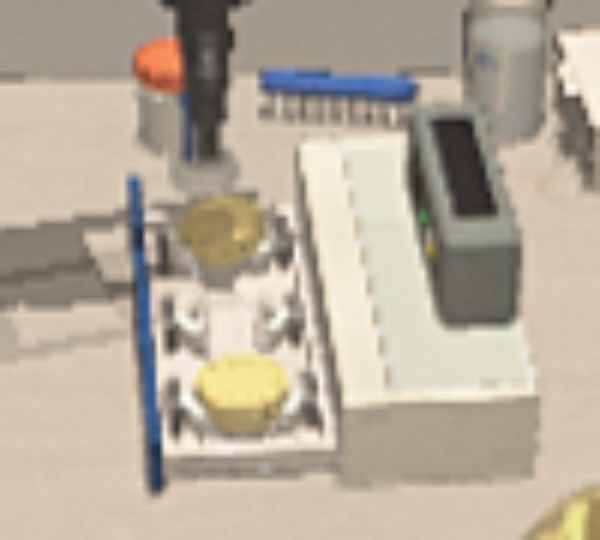

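servo_tool(
  targets=[0,0,12,0,10,0,0,0,10,0,0,0,0,0,0,0,0,0,0,0],
)

```text
time_s: 32.3
eef_pos: [0.4946, 0.279, 0.1099]
eef_rot: [0.706, -0.018, 0.708, 0.018]
wrist_force: [0.3, 0.4, -2.5]
opening: 0.339
```

servo_tool(
  targets=[2,0,0,0,2,0,0,0,1,0,0,0,0,0,0,0,0,0,0,0],
)

```text
time_s: 32.8
eef_pos: [0.4954, 0.2792, 0.1059]
eef_rot: [0.707, -0.018, 0.707, 0.018]
wrist_force: [-0.1, -0.3, -2.4]
opening: 0.337
```

servo_tool(
  targets=[1,0,0,0,1,0,0,0,1,0,0,0,0,0,0,0,0,0,0,0],
)

```text
time_s: 33.3
eef_pos: [0.4955, 0.2793, 0.103]
eef_rot: [0.707, -0.018, 0.707, 0.018]
wrist_force: [0.7, -0.1, -1.5]
opening: 0.339
```

servo_tool(
  targets=[1,0,0,0,1,0,0,0,0,0,0,0,0,0,0,0,0,0,0,0],
)

```text
time_s: 33.8
eef_pos: [0.4958, 0.2793, 0.1013]
eef_rot: [0.707, -0.018, 0.707, 0.018]
wrist_force: [-0.3, 0.2, 2.3]
opening: 0.334
```

servo_tool(
  targets=[1,0,0,0,1,0,0,0,0,0,0,0,0,0,0,0,0,0,0,0],
)

```text
time_s: 34.3
eef_pos: [0.4954, 0.2792, 0.0988]
eef_rot: [0.707, -0.018, 0.707, 0.018]
wrist_force: [0.5, 1.3, 1.8]
opening: 0.337
```

servo_tool(
  targets=[1,0,0,0,1,0,0,0,0,0,0,0,0,0,0,0,0,0,0,0],
)

```text
time_s: 34.8
eef_pos: [0.4953, 0.2792, 0.0967]
eef_rot: [0.707, -0.018, 0.707, 0.018]
wrist_force: [1.7, 0.4, 1.2]
opening: 0.336
```

servo_tool(
  targets=[1,0,0,0,1,0,0,0,0,0,0,0,0,0,0,0,0,0,0,0],
)

```text
time_s: 35.3
eef_pos: [0.4947, 0.279, 0.0943]
eef_rot: [0.706, -0.018, 0.707, 0.018]
wrist_force: [-0.1, 0.1, -2.8]
opening: 0.337
```

servo_tool(
  targets=[1,0,0,0,1,0,0,0,0,0,0,0,0,0,0,0,0,0,0,0],
)

```text
time_s: 35.8
eef_pos: [0.4954, 0.2791, 0.0929]
eef_rot: [0.707, -0.018, 0.707, 0.018]
wrist_force: [-0.1, -0.8, -0.8]
opening: 0.335
```

servo_tool(
  targets=[1,0,0,0,0,0,0,0,0,0,0,0,0,0,0,0,0,0,0,0],
)

```text
time_s: 36.3
eef_pos: [0.4958, 0.2792, 0.0926]
eef_rot: [0.707, -0.018, 0.707, 0.018]
wrist_force: [-0.6, -1.0, 5.5]
opening: 0.336
```

servo_tool(
  targets=[1,0,0,0,0,0,0,0,0,0,0,0,0,0,0,0,0,0,0,0],
)

```text
time_s: 36.8
eef_pos: [0.4966, 0.2793, 0.0925]
eef_rot: [0.708, -0.018, 0.706, 0.018]
wrist_force: [-1.0, -1.9, 9.8]
opening: 0.338
```

servo_tool(
  targets=[0.5,0,0,0,0,0,0,0,0,0,0,0,-2,0,0,0,-4,0,0,0],
)

```text
time_s: 37.3
eef_pos: [0.4947, 0.2792, 0.0959]
eef_rot: [0.706, -0.018, 0.707, 0.018]
wrist_force: [0.2, 0.3, -3.2]
opening: 0.338
```

servo_tool(
  targets=[-20,0,0,0,-30,0,0,0,-20,0,-30,0,0,0,-40,0,0,0,-20,0],
)

```text
time_s: 37.8
eef_pos: [0.4025, 0.2746, 0.1661]
eef_rot: [0.706, -0.018, 0.708, 0.018]
wrist_force: [-1.5, 0.1, -2.7]
opening: 0.337
```

servo_tool(
  targets=[0,-45,0,0,0,-45,0,0,0,-45,0,0,0,-45,0,0,0,-45,0,0],
)

```text
time_s: 38.3
eef_pos: [0.4162, 0.0487, 0.1662]
eef_rot: [0.707, -0.018, 0.707, 0.018]
wrist_force: [1.9, -0.1, -2.4]
opening: 0.336
```

Run:
```python
from h import *
plan(.4455,-.198,.11)
im,d=avg('top',8); X=cloud('top',d); drawer(X); disc(X,.503,.0685,.033,.06,.034); disc(X,.4945,.2785,.033,.06,.034)
cv2.imwrite('pics/b18.png',cv2.resize(im[150:250,160:410],None,fx=3,fy=3))
im,d=snap('side','side18'); cv2.imwrite('pics/a18.png',cv2.resize(im[140:250,230:350],None,fx=5,fy=5))
```

```text
t 38.3 pos [0.4162 0.0487 0.1662] toolx [-0.  0. -1.] tooly [-0.051  0.999  0.   ] F [ 1.9 -0.1 -2.4] op 0.336
turn 0.0003 shift [  56.1 -247.9   16.8] q [-0.17 -0.07  2.07  0.    1.15 -1.79] nose 0.025
panel dx -0.0568 n 183
0 heads lo/hi [-0.0179  0.1043] [0.028  0.1037] 255 254 tin loc [0.0022 0.108 ] 41
1 heads lo/hi [-0.0293  0.0131] [0.0412 0.0013] 48 102 tin loc [-0.0207 -0.0268] 2
2 heads lo/hi [-0.0148 -0.1064] [ 0.0286 -0.1053] 238 262 tin loc [ 0.0055 -0.1023] 33
mean [0.5047 0.0684 0.04  ] enc [503.1  68.2] 33.7 n 361 tilt [0.009 0.013]
mean [0.4947 0.2782 0.0401] enc [493.8 278.8] 33.6 n 357 tilt [0.007 0.017]
```

View pics/b18.png

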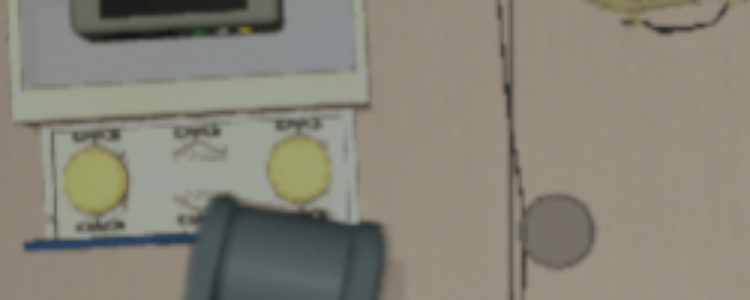

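View pics/a18.png

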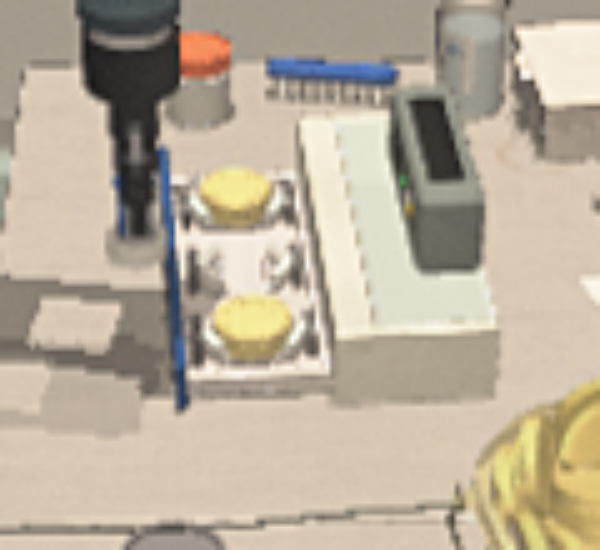

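Run:
```python
from h import *
print(atz('top',[[160+557/3-.33,150+231/3-.33]],.008))
print(proj('side',[[.4455,-.198,.008]]))
```

```text
[[ 0.44510451 -0.19651504  0.008     ]]
[[264.90513548 250.70137717]]
```

servo_tool(
  targets=[0,-45,0,0,0,-45,0,0,0,-45,0,0,0,-45,0,0,0,-45,0,0],
)

```text
time_s: 39.25
eef_pos: [0.4284, -0.1754, 0.1664]
eef_rot: [0.707, -0.019, 0.707, 0.019]
wrist_force: [0.0, 0.6, -2.1]
opening: 0.341
```

servo_tool(
  targets=[0,-23,17,0,20,0,0,0,20,0,0,0,16,0,0,0,0,0,0,0],
)

```text
time_s: 39.75
eef_pos: [0.445, -0.1947, 0.108]
eef_rot: [0.705, -0.017, 0.708, 0.02]
wrist_force: [-0.4, 0.6, -2.3]
opening: 0.338
```

Run:
```python
from h import *
plan(.445,-.198,.059)
im,d=snap('side','side19'); cv2.imwrite('pics/a19.png',cv2.resize(im[200:280,230:310],None,fx=7,fy=7))
```

```text
t 39.75 pos [ 0.445  -0.1947  0.108 ] toolx [-0.004  0.003 -1.   ] tooly [-0.052  0.999  0.004] F [-0.4  0.6 -2.3] op 0.338
turn 0.0015 shift [48.9 -3.5 -0. ] q [-0.66  0.18  1.94  0.    1.02 -2.28] nose 0.025
```

View pics/a19.png

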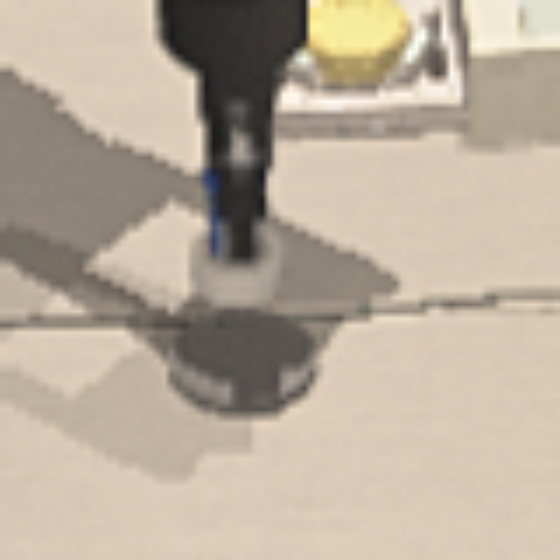

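servo_tool(
  targets=[10,-3,2,0,15,0,0,0,15,0,0,0,5,0,0,0,0,0,0,0],
)

```text
time_s: 40.3
eef_pos: [0.4484, -0.1995, 0.0651]
eef_rot: [0.707, -0.018, 0.707, 0.018]
wrist_force: [0.6, -0.5, -3.2]
opening: 0.336
```

servo_tool(
  targets=[3,0,0,0,2,0,0,0,0,0,0,0,0,0,0,0,0,0,0,0],
)

```text
time_s: 40.8
eef_pos: [0.4485, -0.1999, 0.0607]
eef_rot: [0.707, -0.018, 0.707, 0.018]
wrist_force: [0.4, -0.7, -1.4]
opening: 0.338
```

servo_tool(
  targets=[2,0,0,0,1,0,0,0,1,0,0,0,0,0,0,0,0,0,0,0],
)

```text
time_s: 41.3
eef_pos: [0.4483, -0.1997, 0.0563]
eef_rot: [0.707, -0.018, 0.707, 0.018]
wrist_force: [-0.2, 0.5, -1.9]
opening: 0.337
```

servo_tool(
  targets=[1,0,0,0,0.5,0,0,0,0,0,0,0,0,0,0,0,0,0,0,0],
)

```text
time_s: 41.8
eef_pos: [0.4484, -0.1998, 0.055]
eef_rot: [0.707, -0.018, 0.707, 0.018]
wrist_force: [-0.4, 0.3, -0.5]
opening: 0.338
```

Just touching the dish floor, so I'll release, retreat up and check.

servo_tool(
  targets=[0.5,0,0,0,0,0,0,0,0,0,0,0,0,0,0,0,0,0,0,0],
  fingers=65,
)

```text
time_s: 42.3
eef_pos: [0.4482, -0.1996, 0.0543]
eef_rot: [0.707, -0.018, 0.707, 0.018]
wrist_force: [0.8, 1.4, -3.0]
opening: 0.757
```

servo_tool(
  targets=[-15,0,0,0,-25,0,0,0,-30,0,0,0,-30,0,0,0,0,0,0,0],
)

```text
time_s: 42.8
eef_pos: [0.4512, -0.202, 0.1593]
eef_rot: [0.709, -0.02, 0.704, 0.016]
wrist_force: [1.6, -1.1, -0.2]
opening: 0.76
```

servo_tool(
  targets=[0,0,-40,0,0,40,-30,0,0,45,-10,0,0,45,0,0,0,45,0,0],
  fingers=0,
)

```text
time_s: 43.3
eef_pos: [0.3592, -0.028, 0.1543]
eef_rot: [0.707, -0.017, 0.706, 0.017]
wrist_force: [0.5, 0.3, 0.5]
opening: -0.0
```

Run:
```python
from h import *
im,d=avg('top',6); X=cloud('top',d); disc(X,.4465,-.198,.06,.09,.03)
drawer(X); disc(X,.503,.0685,.033,.06,.034); disc(X,.4945,.2785,.033,.06,.034)
cv2.imwrite('pics/b20.png',cv2.resize(im[150:280,90:350],None,fx=3,fy=3))
plan(.36,.175,.12)
```

```text
mean [ 0.4482 -0.2216  0.0774] enc [ 447.6 -222.1] 12.1 n 37 tilt [ 0.27  -0.794]
panel dx -0.0568 n 381
0 heads lo/hi [-0.0184  0.104 ] [0.0282 0.1038] 243 252 tin loc [0.002 0.106] 59
1 heads lo/hi [-0.031  -0.0007] [0.0413 0.0008] 99 101 tin loc None 0
2 heads lo/hi [-0.0184 -0.1058] [ 0.0289 -0.1059] 266 251 tin loc [ 0.0087 -0.0996] 45
mean [0.5047 0.0684 0.0399] enc [503.2  68.1] 33.9 n 361 tilt [0.016 0.022]
mean [0.4948 0.2782 0.0402] enc [493.9 278.5] 33.0 n 355 tilt [0.004 0.013]
t 43.6 pos [ 0.3601 -0.0298  0.1545] toolx [ 0.001 -0.001 -1.   ] tooly [-0.05   0.999 -0.001] F [-0.5 -0.1 -0.5] op 0.002
turn -0.0006 shift [ 34.4 204.6  10.2] q [-0.41 -0.21  2.21 -0.    1.14 -2.03] nose 0.025
```

View pics/b20.png

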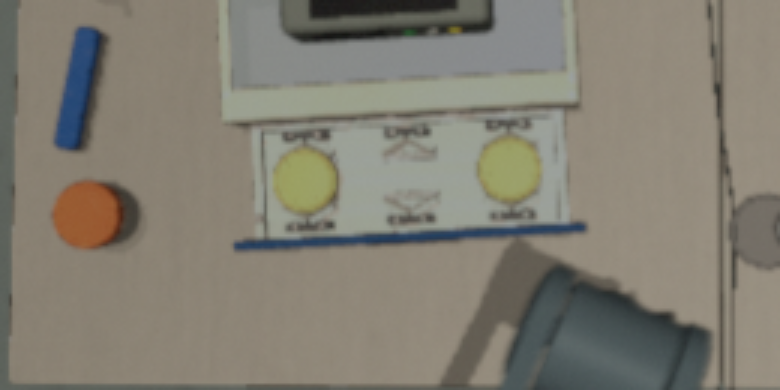

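Run:
```python
from h import *
im,d=avg('top',6); X=cloud('top',d); 
cv2.imwrite('pics/b21.png',cv2.resize(im[190:260,320:420],None,fx=6,fy=6))
im,d=snap('side','side21'); cv2.imwrite('pics/a21.png',cv2.resize(im[200:290,225:325],None,fx=6,fy=6))
```

```text
(no output)
```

View pics/b21.png

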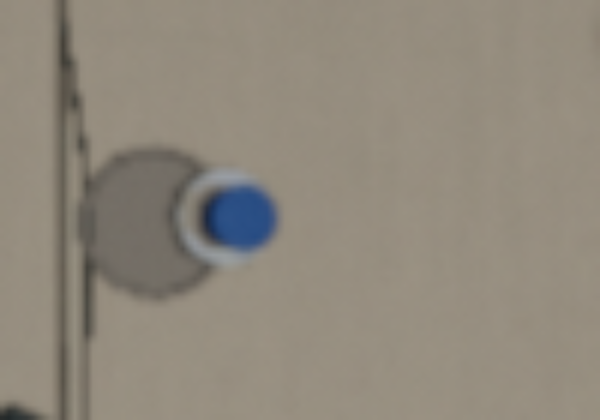

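View pics/a21.png

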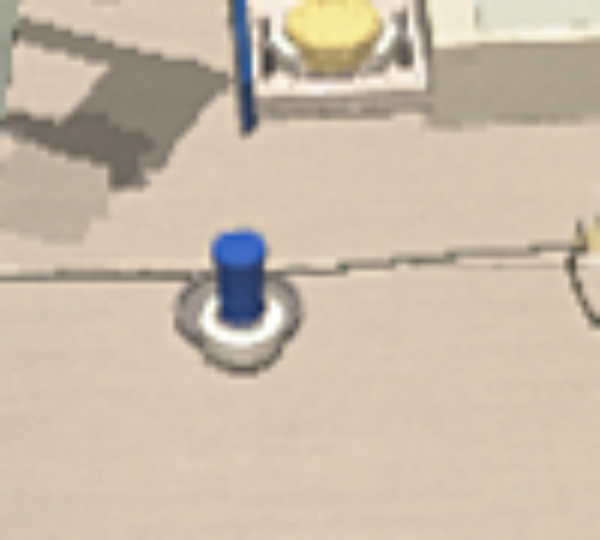

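Run:
```python
from h import *
im,d=avg('top',6); X=cloud('top',d)
k=disc(X,.445,-.235,.06,.1,.045); f=disc(X,.445,-.235,.013,.04,.045)
print(X[226,350:370,2].round(3)); print(X[226,350:370,1].round(3))
plan(.445,-.235,.12)
```

```text
mean [ 0.45   -0.2314  0.0807] enc [ 449.6 -232. ] 16.7 n 103 tilt [-0.034  0.003]
mean [ 0.4486 -0.2234  0.0272] enc [ 449.5 -231.5] 24.7 n 106 tilt [ 0.04  -0.062]
[ 0.025  0.028  0.028  0.031  0.041  0.08   0.082  0.08   0.082  0.082
  0.08   0.08   0.081  0.081  0.081  0.081  0.081 -0.001  0.001 -0.002]
[-0.209 -0.211 -0.214 -0.217 -0.218 -0.215 -0.218 -0.221 -0.224 -0.227
 -0.23  -0.233 -0.236 -0.239 -0.242 -0.245 -0.248 -0.266 -0.268 -0.272]
t 44.25 pos [ 0.3597 -0.029   0.1544] toolx [ 0. -0. -1.] tooly [-0.05   0.999 -0.   ] F [-0.1 -0.7  0.5] op 0.001
turn -0.0003 shift [  34.4 -210.    74.8] q [-0.41 -0.21  2.21 -0.    1.14 -2.03] nose 0.025
```

servo_tool(
  targets=[0,-45,0,0,0,-45,20,0,0,-45,20,0,0,-45,20,0,0,-27,19,0],
  fingers=65,
)

```text
time_s: 44.75
eef_pos: [0.4499, -0.2351, 0.1544]
eef_rot: [0.707, -0.018, 0.707, 0.017]
wrist_force: [-0.7, 0.3, 0.6]
opening: 0.765
```

servo_tool(
  targets=[0,0,0,0,20,0,0,0,0,0,0,0,0,0,0,0,0,0,0,0],
)

```text
time_s: 45.25
eef_pos: [0.4491, -0.2314, 0.1351]
eef_rot: [0.707, -0.018, 0.707, 0.018]
wrist_force: [0.7, 0.1, -0.3]
opening: 0.759
```

Run:
```python
from h import *
plan(.4487,-.2318,.061)
```

```text
t 45.25 pos [ 0.4491 -0.2314  0.1351] toolx [ 0.001 -0.001 -1.   ] tooly [-0.051  0.999 -0.001] F [ 0.7  0.1 -0.3] op 0.759
turn 0.0004 shift [74.1 -0.3 -0.5] q [-0.71  0.17  1.88  0.    1.08 -2.33] nose 0.025
```

servo_tool(
  targets=[20,0,0,0,20,0,0,0,20,0,0,0,14,0,0,0,0,0,0,0],
)

```text
time_s: 45.75
eef_pos: [0.4481, -0.2308, 0.0592]
eef_rot: [0.706, -0.017, 0.708, 0.019]
wrist_force: [-0.2, -0.1, 1.2]
opening: 0.759
```

servo_tool(
  targets=[0,0,0,0,0,0,0,0,0,0,0,0,0,0,0,0,0,0,0,0],
  fingers=10,
)

```text
time_s: 46.25
eef_pos: [0.449, -0.2318, 0.0605]
eef_rot: [0.707, -0.018, 0.707, 0.018]
wrist_force: [-0.3, 0.3, -1.7]
opening: 0.338
```

servo_tool(
  targets=[0,0,0,0,0,0,0,0,-10,0,0,0,-10,0,0,0,0,0,0,0],
)

```text
time_s: 46.75
eef_pos: [0.4501, -0.2327, 0.0823]
eef_rot: [0.708, -0.019, 0.706, 0.017]
wrist_force: [0.4, -0.6, -2.5]
opening: 0.34
```

Run:
```python
from h import *
plan(.446,-.198,.08)
im,d=snap('side','side22'); cv2.imwrite('pics/a22.png',cv2.resize(im[200:290,225:325],None,fx=6,fy=6))
```

```text
t 46.75 pos [ 0.4501 -0.2327  0.0823] toolx [ 0.003 -0.002 -1.   ] tooly [-0.05   0.999 -0.002] F [ 0.4 -0.6 -2.5] op 0.34
turn -0.0002 shift [ 2.2 34.8 -2.3] q [-0.71  0.26  1.9  -0.    0.97 -2.33] nose 0.025
```

View pics/a22.png

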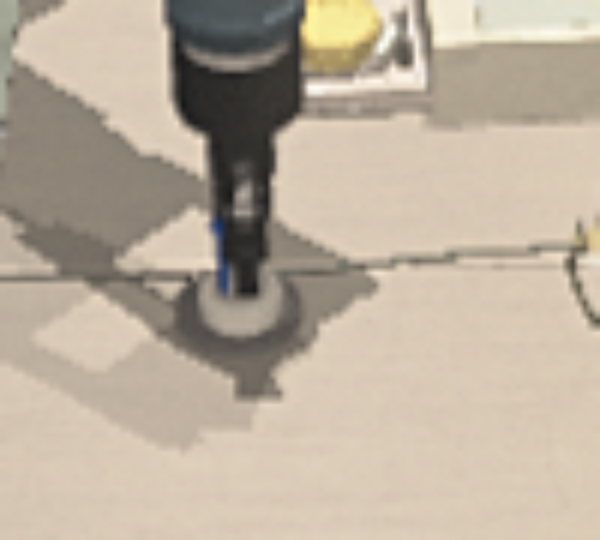

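servo_tool(
  targets=[0,17,-1.5,0,0,17.5,0,0,5,0,0,0,10,0,0,0,0,0,0,0],
)

```text
time_s: 47.3
eef_pos: [0.4449, -0.1964, 0.0638]
eef_rot: [0.706, -0.017, 0.708, 0.018]
wrist_force: [0.2, -0.4, -1.9]
opening: 0.339
```

servo_tool(
  targets=[4,0,0,0,3,0,0,0,2,0,0,0,0,0,0,0,0,0,0,0],
)

```text
time_s: 47.8
eef_pos: [0.4458, -0.1976, 0.0564]
eef_rot: [0.707, -0.018, 0.707, 0.018]
wrist_force: [0.7, -0.7, -1.6]
opening: 0.337
```

servo_tool(
  targets=[1,0,0,0,1,0,0,0,0,0,0,0,0,0,0,0,0,0,0,0],
)

```text
time_s: 48.3
eef_pos: [0.4461, -0.1976, 0.0549]
eef_rot: [0.707, -0.018, 0.707, 0.018]
wrist_force: [-1.0, 2.1, 5.3]
opening: 0.336
```

servo_tool(
  targets=[0,0,0,0,0,0,0,0,0,0,0,0,0,0,0,0,0,0,0,0],
  fingers=65,
)

```text
time_s: 48.8
eef_pos: [0.4457, -0.1974, 0.0542]
eef_rot: [0.707, -0.018, 0.707, 0.018]
wrist_force: [-0.8, -0.9, -3.1]
opening: 0.763
```

servo_tool(
  targets=[-15,0,0,0,-20,0,0,0,-20,0,0,0,-20,0,0,0,0,0,0,0],
)

```text
time_s: 49.3
eef_pos: [0.4476, -0.1986, 0.1323]
eef_rot: [0.709, -0.019, 0.705, 0.017]
wrist_force: [1.1, -1.2, -0.6]
opening: 0.765
```

servo_tool(
  targets=[-20,0,0,0,0,0,-40,0,0,40,-40,0,0,45,-5,0,0,45,0,0],
  fingers=0,
)

```text
time_s: 49.8
eef_pos: [0.3575, -0.0752, 0.1484]
eef_rot: [0.707, -0.016, 0.707, 0.017]
wrist_force: [1.3, 0.1, -0.2]
opening: -0.002
```

servo_tool(
  targets=[0,45,0,0,0,45,0,0,0,45,0,0,0,45,0,0,0,45,0,0],
)

```text
time_s: 50.3
eef_pos: [0.3472, 0.1503, 0.1489]
eef_rot: [0.707, -0.018, 0.707, 0.018]
wrist_force: [1.5, 0.0, 0.9]
opening: 0.005
```

Run:
```python
from h import *
im,d=avg('top',6); X=cloud('top',d); disc(X,.445,-.198,.06,.1,.045)
dx=drawer(X)
cv2.imwrite('pics/b23.png',cv2.resize(im[150:280,150:400],None,fx=3,fy=3))
plan(.37,.167,.05)
```

```text
none 0
panel dx -0.0569 n 382
0 heads lo/hi [-0.0181  0.1036] [0.0278 0.1043] 247 252 tin loc [0.0029 0.1071] 54
1 heads lo/hi [-0.0309 -0.0006] [0.041  0.0004] 100 103 tin loc None 0
2 heads lo/hi [-0.0188 -0.1059] [ 0.0288 -0.1052] 264 252 tin loc [ 0.0098 -0.103 ] 48
t 50.6 pos [0.3477 0.1479 0.1489] toolx [-0.001 -0.    -1.   ] tooly [-0.05   0.999 -0.   ] F [1.3 0.3 1.4] op 0.005
turn -0.0007 shift [98.8 18.  23.3] q [ 0.09 -0.15  2.18 -0.    1.11 -1.54] nose 0.025
```

View pics/b23.png

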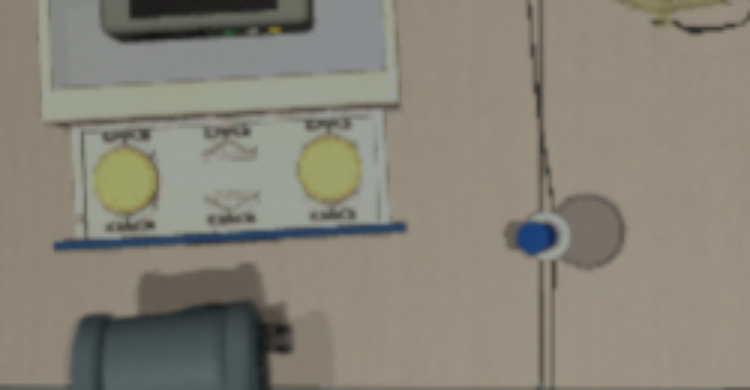

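Run:
```python
from h import *
im,d=avg('top',6); X=cloud('top',d); k=disc(X,.445,-.155,.06,.1,.045);f=disc(X,.445,-.16,.013,.04,.045)
im,d=snap('side','side24'); cv2.imwrite('pics/a24.png',cv2.resize(im[200:290,225:325],None,fx=6,fy=6))
```

```text
mean [ 0.4405 -0.1358  0.0763] enc [ 440.7 -136.5] 17.2 n 104 tilt [-0.009 -0.223]
mean [ 0.4436 -0.1624  0.029 ] enc [ 441.9 -155.9] 25.3 n 114 tilt [ 0.004 -0.19 ]
```

View pics/a24.png

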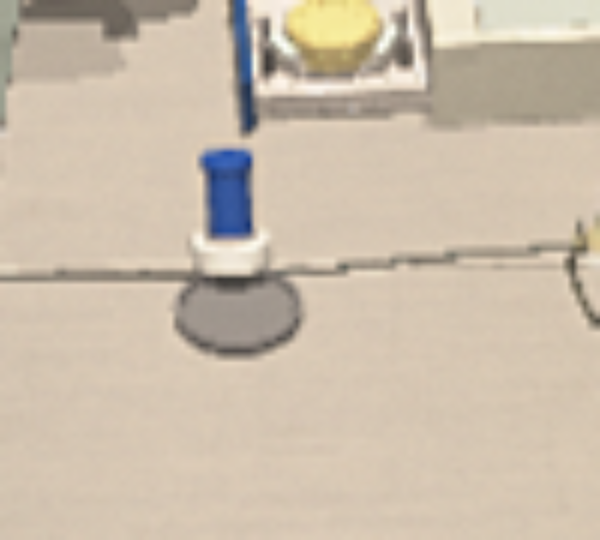

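servo_tool(
  targets=[0,-45,10,0,0,-45,15,0,0,-45,15,0,0,-45,15,0,0,-45,15,0],
  fingers=65,
)

```text
time_s: 51.45
eef_pos: [0.4295, -0.0752, 0.1496]
eef_rot: [0.707, -0.017, 0.707, 0.017]
wrist_force: [0.8, 1.2, 0.3]
opening: 0.764
```

servo_tool(
  targets=[0,-45,10,0,0,-16,0,0,0,0,0,0,0,0,0,0,0,0,0,0],
)

```text
time_s: 51.95
eef_pos: [0.4417, -0.1321, 0.1491]
eef_rot: [0.707, -0.018, 0.707, 0.018]
wrist_force: [0.1, -1.1, 0.9]
opening: 0.761
```

Run:
```python
from h import *
plan(.4405,-.142,.059)
im,d=snap('side','side25'); cv2.imwrite('pics/a25.png',cv2.resize(im[190:280,225:325],None,fx=6,fy=6))
```

```text
t 51.95 pos [ 0.4417 -0.1321  0.1491] toolx [-0.001  0.001 -1.   ] tooly [-0.051  0.999  0.001] F [ 0.1 -1.1  0.9] op 0.761
turn 0.0003 shift [90.1 -9.9 -1.6] q [-0.55  0.06  1.98  0.    1.1  -2.17] nose 0.025
```

View pics/a25.png

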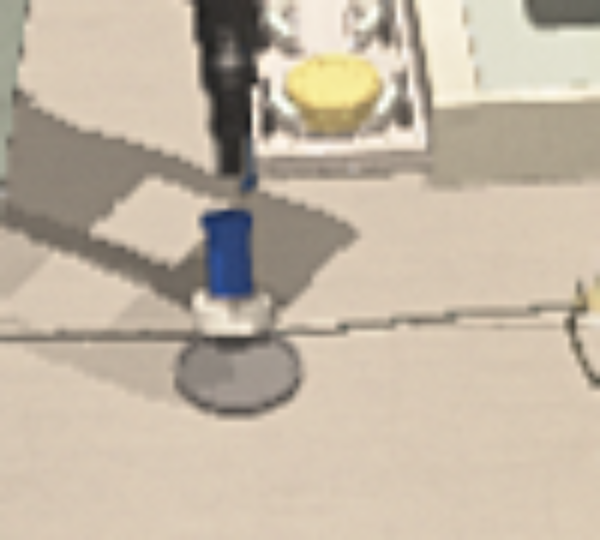

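servo_tool(
  targets=[0,-9,-1,0,20,0,0,0,20,0,0,0,0,0,0,0,0,0,0,0],
)

```text
time_s: 52.5
eef_pos: [0.4415, -0.142, 0.1095]
eef_rot: [0.707, -0.018, 0.707, 0.018]
wrist_force: [-0.4, -0.2, -0.0]
opening: 0.759
```

servo_tool(
  targets=[15,0,0,0,15,0,0,0,15,0,0,0,5,0,0,0,0,0,0,0],
)

```text
time_s: 53.0
eef_pos: [0.4417, -0.1422, 0.0597]
eef_rot: [0.707, -0.018, 0.707, 0.018]
wrist_force: [0.9, 0.2, -0.4]
opening: 0.764
```

Run:
```python
from h import *
plan(.4405,-.142,.059)
im,d=snap('side','side26'); cv2.imwrite('pics/a26.png',cv2.resize(im[200:270,225:305],None,fx=7,fy=7))
```

```text
t 53.0 pos [ 0.4417 -0.1422  0.0597] toolx [-0.  0. -1.] tooly [-0.05   0.999  0.   ] F [ 0.9  0.2 -0.4] op 0.764
turn -0.0 shift [ 0.7  0.3 -1.2] q [-0.57  0.23  2.01 -0.    0.9  -2.19] nose 0.025
```

View pics/a26.png

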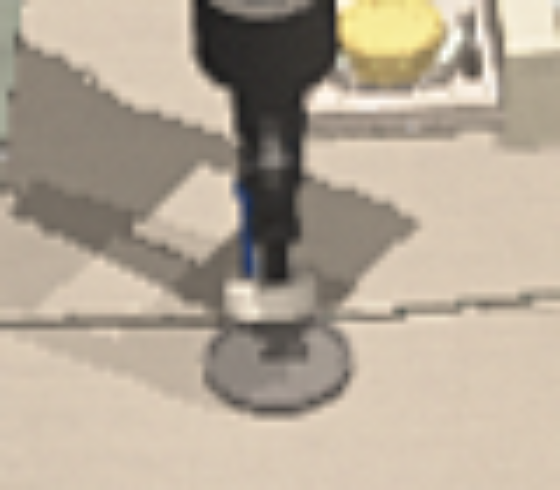

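servo_tool(
  targets=[-1,0,0,0,0,0,0,0,0,0,0,0,0,0,0,0,0,0,0,0],
  fingers=10,
)

```text
time_s: 53.55
eef_pos: [0.4431, -0.1431, 0.0622]
eef_rot: [0.708, -0.019, 0.706, 0.017]
wrist_force: [-0.9, 1.2, 9.2]
opening: 0.364
```

servo_tool(
  targets=[-8,0,0,0,-10,0,0,0,-10,0,0,0,0,0,0,0,0,0,0,0],
)

```text
time_s: 54.05
eef_pos: [0.4418, -0.1423, 0.0888]
eef_rot: [0.707, -0.018, 0.707, 0.018]
wrist_force: [0.2, -0.4, -3.5]
opening: 0.359
```

Run:
```python
from h import *
plan(.446,-.197,.08)
im,d=snap('side','side27'); cv2.imwrite('pics/a27.png',cv2.resize(im[190:270,225:305],None,fx=7,fy=7))
```

```text
t 54.05 pos [ 0.4418 -0.1423  0.0888] toolx [ 0.001 -0.    -1.   ] tooly [-0.05   0.999 -0.001] F [ 0.2 -0.4 -3.5] op 0.359
turn -0.0003 shift [  8.8 -54.9   1.4] q [-0.57  0.17  2.01  0.    0.97 -2.19] nose 0.025
```

View pics/a27.png

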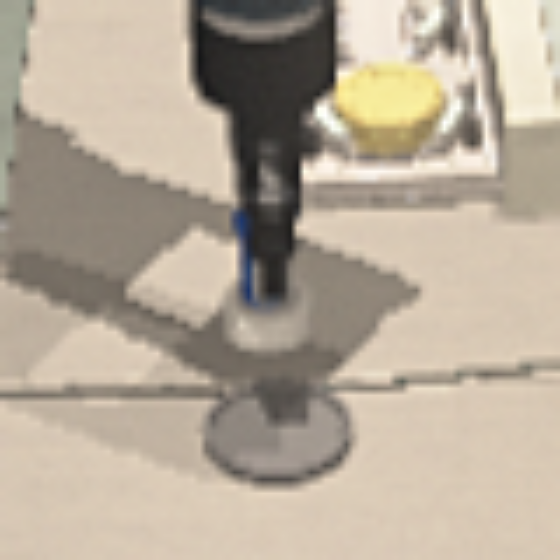

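servo_tool(
  targets=[0,-27,1,0,0,-28,0,0,5,0,0,0,10,0,0,0,0,0,0,0],
)

```text
time_s: 54.6
eef_pos: [0.4437, -0.1953, 0.0712]
eef_rot: [0.706, -0.017, 0.708, 0.019]
wrist_force: [-0.6, -0.3, -3.0]
opening: 0.357
```

servo_tool(
  targets=[4,0,0,0,4,0,0,0,0,0,0,0,0,0,0,0,0,0,0,0],
)

```text
time_s: 55.1
eef_pos: [0.4455, -0.197, 0.0656]
eef_rot: [0.707, -0.018, 0.707, 0.018]
wrist_force: [-0.4, 0.2, -2.4]
opening: 0.357
```

servo_tool(
  targets=[2,0,0,0,2,0,0,0,0,0,0,0,0,0,0,0,0,0,0,0],
)

```text
time_s: 55.6
eef_pos: [0.4454, -0.1971, 0.0614]
eef_rot: [0.707, -0.018, 0.707, 0.018]
wrist_force: [0.1, 0.5, -2.0]
opening: 0.359
```

Run:
```python
from h import *
plan(.446,-.197,.055)
im,d=snap('side','side28'); cv2.imwrite('pics/a28.png',cv2.resize(im[200:280,225:305],None,fx=7,fy=7))
```

```text
t 55.6 pos [ 0.4454 -0.1971  0.0614] toolx [ 0.  0. -1.] tooly [-0.05   0.999  0.   ] F [ 0.1  0.5 -2. ] op 0.359
turn -0.0003 shift [6.4 0.  0.6] q [-0.66  0.27  1.96  0.    0.92 -2.28] nose 0.025
```

View pics/a28.png

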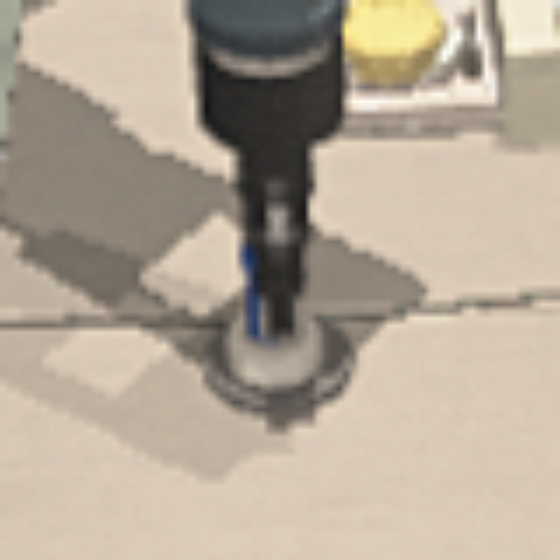

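servo_tool(
  targets=[2,0,0,0,1.5,0,0,0,0,0,0,0,0,0,0,0,0,0,0,0],
)

```text
time_s: 56.15
eef_pos: [0.4457, -0.1973, 0.0583]
eef_rot: [0.707, -0.018, 0.707, 0.018]
wrist_force: [-0.7, -0.1, 3.5]
opening: 0.357
```

servo_tool(
  targets=[1,0,0,0,1,0,0,0,0,0,0,0,0,0,0,0,0,0,0,0],
)

```text
time_s: 56.65
eef_pos: [0.4468, -0.198, 0.0579]
eef_rot: [0.708, -0.018, 0.706, 0.017]
wrist_force: [-3.3, 1.3, 17.0]
opening: 0.358
```

servo_tool(
  targets=[-1.5,0,0,0,0,0,0,0,0,0,0,0,0,0,0,0,0,0,0,0],
)

```text
time_s: 57.15
eef_pos: [0.4462, -0.1975, 0.0582]
eef_rot: [0.707, -0.018, 0.706, 0.017]
wrist_force: [0.6, 0.6, 8.2]
opening: 0.358
```

servo_tool(
  targets=[0,0,0,0,0,0,0,0,0,0,0,0,0,0,0,0,0,0,0,0],
  fingers=40,
)

```text
time_s: 57.65
eef_pos: [0.4454, -0.1971, 0.0573]
eef_rot: [0.707, -0.018, 0.707, 0.018]
wrist_force: [0.8, -1.3, 1.0]
opening: 0.466
```

Run:
```python
from h import *
plan(.446,-.197,.055)
im,d=snap('side','side29'); cv2.imwrite('pics/a29.png',cv2.resize(im[200:280,225:305],None,fx=7,fy=7))
```

```text
t 57.65 pos [ 0.4454 -0.1971  0.0573] toolx [ 0. -0. -1.] tooly [-0.05   0.999 -0.   ] F [ 0.8 -1.3  1. ] op 0.466
turn -0.0003 shift [2.3 0.1 0.6] q [-0.66  0.28  1.96 -0.    0.91 -2.28] nose 0.025
```

View pics/a29.png

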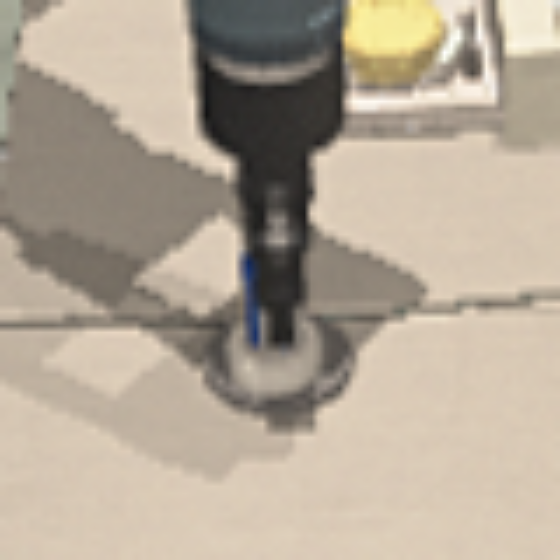

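servo_tool(
  targets=[0,0,0,0,0,0,0,0,0,0,0,0,0,0,0,0,0,0,0,0],
  fingers=80,
)

```text
time_s: 58.2
eef_pos: [0.4453, -0.1969, 0.0573]
eef_rot: [0.707, -0.018, 0.707, 0.018]
wrist_force: [-0.3, 0.1, -0.7]
opening: 0.938
```

Run:
```python
from h import *
plan(.446,-.197,.055)
im,d=snap('side','side30'); cv2.imwrite('pics/a30.png',cv2.resize(im[200:280,225:305],None,fx=7,fy=7))
```

```text
t 58.2 pos [ 0.4453 -0.1969  0.0573] toolx [-0.  0. -1.] tooly [-0.05   0.999  0.   ] F [-0.3  0.1 -0.7] op 0.938
turn -0.0003 shift [ 2.3 -0.1  0.7] q [-0.66  0.28  1.96  0.    0.91 -2.28] nose 0.025
```

View pics/a30.png

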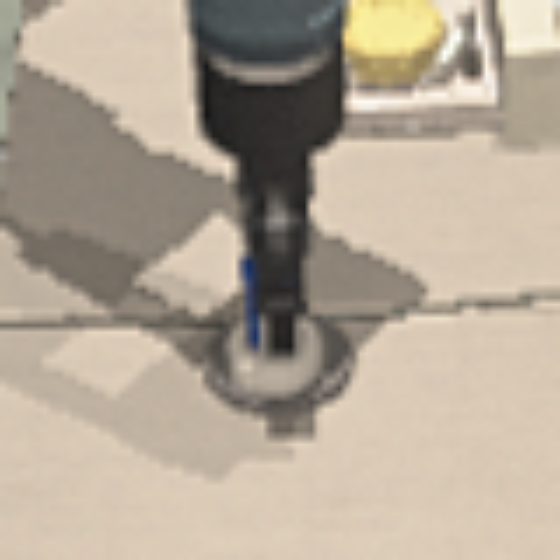

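servo_tool(
  targets=[-5,0,0,0,-10,0,0,0,-15,0,0,0,-20,0,0,0,0,0,0,0],
)

```text
time_s: 58.75
eef_pos: [0.4473, -0.1984, 0.1106]
eef_rot: [0.709, -0.019, 0.705, 0.016]
wrist_force: [-0.5, -0.6, 0.4]
opening: 0.937
```

servo_tool(
  targets=[-20,0,0,0,-20,0,0,0,-20,0,0,0,0,0,0,0,0,0,0,0],
)

```text
time_s: 59.25
eef_pos: [0.4453, -0.197, 0.1671]
eef_rot: [0.707, -0.018, 0.707, 0.018]
wrist_force: [-0.1, 0.5, -0.8]
opening: 0.938
```

Run:
```python
from h import *
plan(.446,-.197,.055)
im,d=snap('side','side31'); cv2.imwrite('pics/a31.png',cv2.resize(im[180:280,225:305],None,fx=6,fy=6))
```

```text
t 59.25 pos [ 0.4453 -0.197   0.1671] toolx [ 0. -0. -1.] tooly [-0.05   0.999 -0.   ] F [-0.1  0.5 -0.8] op 0.938
turn -0.0003 shift [112.1   0.    0.6] q [-0.66  0.09  1.91 -0.    1.15 -2.28] nose 0.025
```

View pics/a31.png

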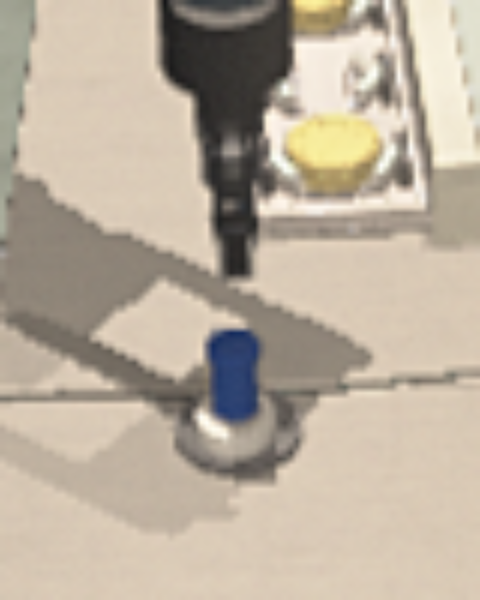

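servo_tool(
  targets=[0,0,-40,0,0,40,-40,0,0,45,-5,0,0,45,0,0,0,45,0,0],
)

```text
time_s: 59.8
eef_pos: [0.3552, -0.0295, 0.1662]
eef_rot: [0.706, -0.017, 0.707, 0.017]
wrist_force: [1.9, 1.2, 0.2]
opening: 0.938
```

servo_tool(
  targets=[0,45,0,0,0,45,0,0,0,45,0,0,0,45,0,0,0,25,0,0],
  fingers=0,
)

```text
time_s: 60.3
eef_pos: [0.3447, 0.1763, 0.1662]
eef_rot: [0.706, -0.018, 0.708, 0.019]
wrist_force: [-0.5, -0.7, 0.3]
opening: 0.082
```

Run:
```python
from h import *
im,d=avg('top',6); X=cloud('top',d); disc(X,.445,-.198,.06,.1,.045)
drawer(X)
plan(.372,.1665,.052)
```

```text
mean [ 0.4449 -0.201   0.0748] enc [ 444.8 -200.7] 16.6 n 101 tilt [-0.013 -0.028]
panel dx -0.0568 n 381
0 heads lo/hi [-0.0182  0.1041] [0.0278 0.1049] 246 254 tin loc [0.0021 0.1018] 50
1 heads lo/hi [-0.031  -0.0007] [0.0414 0.0006] 99 101 tin loc None 0
2 heads lo/hi [-0.0185 -0.1057] [ 0.0289 -0.1061] 262 250 tin loc [ 0.0083 -0.0992] 50
t 60.6 pos [0.3459 0.1731 0.1667] toolx [-0.001 -0.001 -1.   ] tooly [-0.049  0.999 -0.   ] F [-0.1  0.6 -0.5] op -0.001
turn -0.001 shift [114.6  -7.8  25.9] q [ 0.15 -0.15  2.14 -0.    1.16 -1.47] nose 0.025
```

servo_tool(
  targets=[0,-7.5,25,0,30,0,0,0,30,0,0,0,30,0,0,0,20,0,0,0],
)

```text
time_s: 61.1
eef_pos: [0.3707, 0.166, 0.0554]
eef_rot: [0.706, -0.017, 0.708, 0.017]
wrist_force: [0.6, -0.1, 0.5]
opening: 0.004
```

servo_tool(
  targets=[0,0,10,0,0,0,10,0,0,0,5,0,0,0,5,0,0,0,0,0],
)

```text
time_s: 61.6
eef_pos: [0.4033, 0.1691, 0.0584]
eef_rot: [0.708, -0.018, 0.706, 0.018]
wrist_force: [-0.5, -0.4, 0.1]
opening: 0.001
```

Run:
```python
from h import *
plan(.42,.167,.052)
im,d=snap('side','side32'); cv2.imwrite('pics/a32.png',cv2.resize(im[140:250,230:350],None,fx=5,fy=5))
```

```text
t 61.6 pos [0.4033 0.1691 0.0584] toolx [ 0.003  0.    -1.   ] tooly [-0.05   0.999  0.   ] F [-0.5 -0.4  0.1] op 0.001
turn -0.0006 shift [ 6.5 -2.9 16.6] q [ 0.12  0.18  2.08 -0.    0.88 -1.5 ] nose 0.025
```

View pics/a32.png

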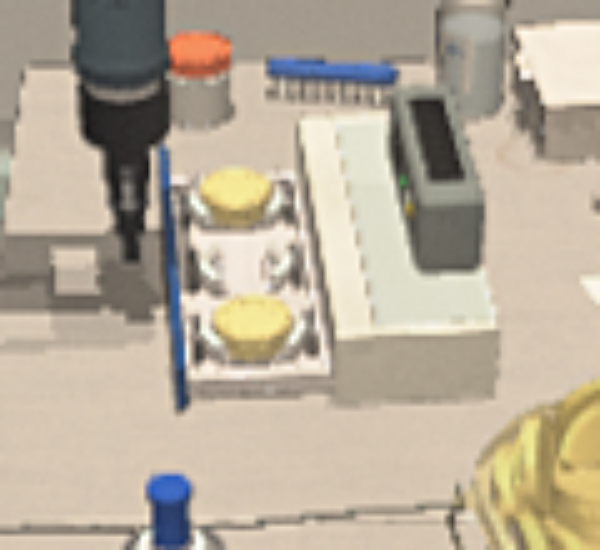

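servo_tool(
  targets=[7,-2,0,0,0,0,8,0,0,0,8,0,0,0,8,0,0,0,8,0],
)

```text
time_s: 62.15
eef_pos: [0.4338, 0.1688, 0.0501]
eef_rot: [0.706, -0.018, 0.707, 0.018]
wrist_force: [-3.1, 1.0, 0.0]
opening: -0.004
```

servo_tool(
  targets=[0,0,10,0,0,0,10,0,0,0,10,0,0,0,10,0,0,0,10,0],
)

```text
time_s: 62.65
eef_pos: [0.4843, 0.1713, 0.0502]
eef_rot: [0.707, -0.018, 0.707, 0.018]
wrist_force: [-3.0, 1.9, 0.3]
opening: 0.003
```

servo_tool(
  targets=[0,0,10,0,0,0,10,0,0,0,0,0,0,0,0,0,0,0,0,0],
)

```text
time_s: 63.15
eef_pos: [0.5039, 0.172, 0.0506]
eef_rot: [0.707, -0.018, 0.707, 0.018]
wrist_force: [0.5, 0.4, 0.1]
opening: 0.002
```

Run:
```python
from h import *
plan(.53,.172,.052)
im,d=snap('side','side33'); cv2.imwrite('pics/a33.png',cv2.resize(im[140:250,230:350],None,fx=5,fy=5))
```

```text
t 63.15 pos [0.5039 0.172  0.0506] toolx [ 0.001 -0.    -1.   ] tooly [-0.05   0.999 -0.   ] F [0.5 0.4 0.1] op 0.002
turn -0.0004 shift [-1.4 -1.3 26.1] q [ 0.11  0.37  1.84 -0.    0.93 -1.51] nose 0.025
```

View pics/a33.png

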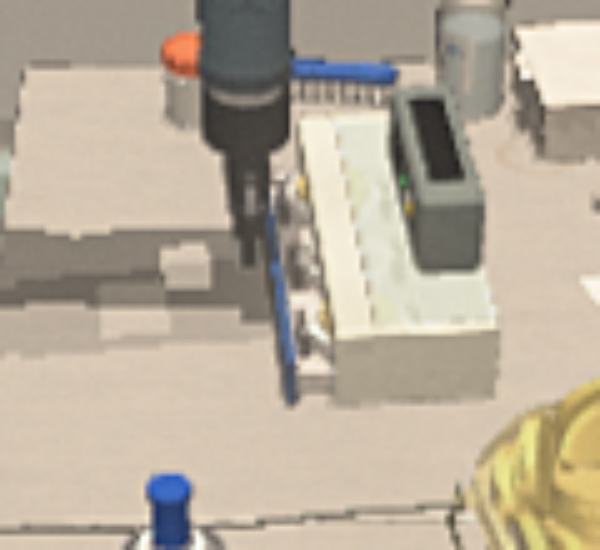

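Tins are passing under the lintel freely. I'll keep pushing slowly.

servo_tool(
  targets=[0,0,6,0,0,0,6,0,0,0,6,0,0,0,6,0,0,0,0,0],
)

```text
time_s: 63.7
eef_pos: [0.5292, 0.1734, 0.0507]
eef_rot: [0.708, -0.018, 0.706, 0.018]
wrist_force: [0.8, 0.2, -0.6]
opening: 0.001
```

servo_tool(
  targets=[0,0,2,0,0,0,2,0,0,0,2,0,0,0,0,0,0,0,0,0],
)

```text
time_s: 64.2
eef_pos: [0.5305, 0.1737, 0.0496]
eef_rot: [0.704, -0.018, 0.709, 0.018]
wrist_force: [-10.3, -1.1, 6.7]
opening: 0.001
```

servo_tool(
  targets=[0,0,2,0,0,0,2,0,0,0,0,0,0,0,0,0,0,0,0,0],
)

```text
time_s: 64.7
eef_pos: [0.536, 0.174, 0.0495]
eef_rot: [0.706, -0.018, 0.708, 0.018]
wrist_force: [-5.6, 0.0, -0.8]
opening: -0.002
```

Run:
```python
from h import *
plan(.54,.172,.052)
im,d=snap('side','side34'); cv2.imwrite('pics/a34.png',cv2.resize(im[140:250,230:350],None,fx=5,fy=5))
```

```text
t 64.7 pos [0.536  0.174  0.0495] toolx [-0.003 -0.    -1.   ] tooly [-0.05   0.999  0.   ] F [-5.6  0.  -0.8] op -0.002
turn -0.0001 shift [-2.5 -2.2  3.9] q [ 0.1   0.43  1.76  0.    0.95 -1.52] nose 0.025
```

View pics/a34.png

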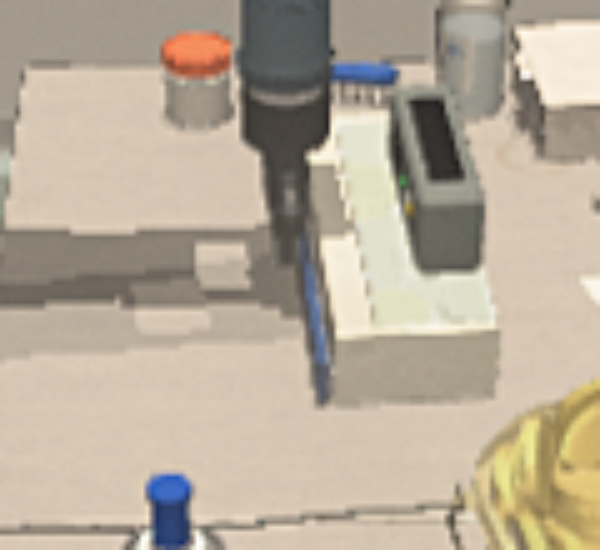

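servo_tool(
  targets=[0,0,2,0,0,0,2,0,0,0,0,0,0,0,0,0,0,0,0,0],
)

```text
time_s: 65.25
eef_pos: [0.5409, 0.1741, 0.0499]
eef_rot: [0.706, -0.018, 0.707, 0.018]
wrist_force: [-5.3, 0.5, -3.4]
opening: -0.003
```

servo_tool(
  targets=[0,0,1,0,0,0,1,0,0,0,0,0,0,0,0,0,0,0,0,0],
)

```text
time_s: 65.75
eef_pos: [0.541, 0.1741, 0.0499]
eef_rot: [0.705, -0.018, 0.709, 0.018]
wrist_force: [-12.4, 0.2, 4.0]
opening: 0.003
```

servo_tool(
  targets=[0,0,1,0,0,0,1,0,0,0,0,0,0,0,0,0,0,0,0,0],
)

```text
time_s: 66.25
eef_pos: [0.5411, 0.1741, 0.0499]
eef_rot: [0.703, -0.018, 0.71, 0.018]
wrist_force: [-20.1, -3.3, 12.0]
opening: 0.001
```

servo_tool(
  targets=[0,0,-6,0,0,0,-20,0,0,0,-40,0,0,0,-40,0,0,0,-40,0],
)

```text
time_s: 66.75
eef_pos: [0.4007, 0.1669, 0.0514]
eef_rot: [0.709, -0.018, 0.705, 0.018]
wrist_force: [-0.2, 0.5, 0.3]
opening: 0.001
```

servo_tool(
  targets=[-40,0,-30,0,-40,0,0,0,-30,0,0,0,0,0,0,0,0,0,0,0],
)

```text
time_s: 67.25
eef_pos: [0.3718, 0.1656, 0.162]
eef_rot: [0.709, -0.018, 0.705, 0.018]
wrist_force: [0.2, 0.2, -0.0]
opening: -0.002
```

Run:
```python
from h import *
plan(.54,.172,.052)
im,d=avg('top',8); X=cloud('top',d); disc(X,.445,-.198,.06,.1,.045); disc(X,.445,-.198,.013,.03,.04)
yaw=.0505;c,s=np.cos(yaw),np.sin(yaw); R=np.array([[c,-s],[s,c]])
B=X[150:245,150:300].reshape(-1,3); L=(B[:,:2]-[.4958,.1735])@R
p=(B[:,2]>.036)&(B[:,2]<.056)&(L[:,0]>.02)&(L[:,0]<.08)&(abs(L[:,1])<.178); print('panel',L[p,0].mean(),L[p,0].min(),p.sum())
k=(B[:,2]>.058)&(B[:,2]<.08)&(abs(L[:,1])<.17)&(L[:,0]<.12); print('cab front',np.percentile(L[k,0],[0,1,3]))
print('jar');disc(X,.4602,.4888,.06,.09,.05); print('roll');disc(X,.5402,-.5268,.03,.05,.05)
cv2.imwrite('pics/b35.png',cv2.resize(im[130:280,90:350],None,fx=3,fy=3))
snap('side','side35')
```

```text
t 67.25 pos [0.3718 0.1656 0.162 ] toolx [ 0.006  0.001 -1.   ] tooly [-0.05   0.999  0.   ] F [ 0.2  0.2 -0. ] op -0.002
turn -0.0005 shift [111.1  -2.1 167.7] q [ 0.13 -0.1   2.1  -0.    1.13 -1.5 ] nose 0.025
mean [ 0.4449 -0.201   0.0747] enc [ 444.8 -200.8] 16.5 n 101 tilt [ 0.014 -0.009]
mean [ 0.4466 -0.1936  0.0213] enc [ 445.6 -201.1] 24.6 n 99 tilt [-0.006 -0.006]
panel 0.06034786379519976 0.053853727122986535 424
cab front [-0.09646012  0.0653097   0.06631862]
jar
mean [0.4602 0.4888 0.0733] enc [460.  490.3] 34.2 n 417 tilt [-0.005  0.05 ]
roll
mean [ 0.5401 -0.527   0.039 ] enc [ 540.4 -528.4] 41.8 n 480 tilt [ 0.003 -0.008]
```

View pics/b35.png

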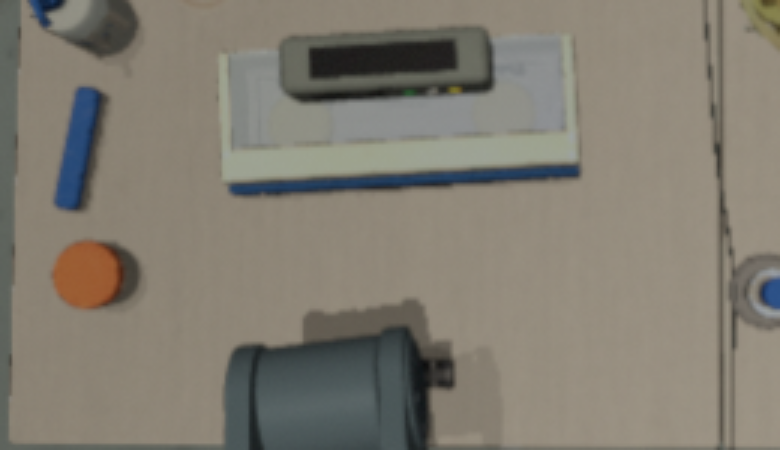

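View pics/side35.png

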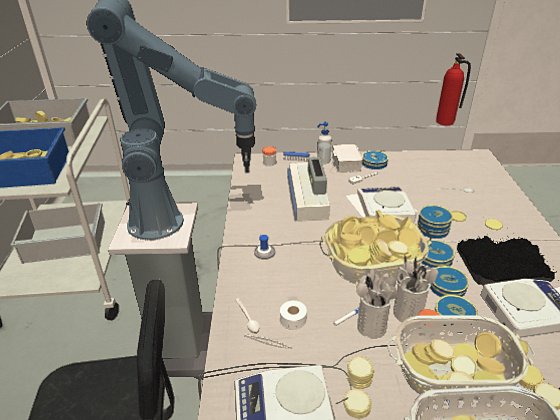

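```bash
python3 -c "
from bench import workorder
print(workorder.hand_in())"
```

```text
the job is handed in; nothing more can be done
None
```

The job is done and handed in at about 67 s of the 210 s; hand-in reported no verdict.

**Tins:** Two tins were present. I stood them in the left and right vises and tamped each down until it stopped solid, at about 14 N and 12 N. The last look before closing showed both level and within about 1 mm of their seats' centres. Their tops read 40 mm, about 42 mm once the camera's 1–2 mm low bias is allowed for. The left tin first rested tilted by about 0.2 rad, and tamping levelled it.

**Tamper:** It was found out of its dish twice after I let it go, once standing on the rim and once leaning on it. I don't know whether my release caused this or the chance knock did. I picked it up again each time. The last check shows it upright in the dish, within about 3 mm of centre.

**Drawer:** I pushed it slowly through the roller to a hard stop, where the force rose to 20 N with no further movement. From above, the panel sits against the cabinet front as it should when home. Earlier, placing and tamping the tins had pushed it in by about 5 mm, leaving it roughly 116 mm open, above the 90 mm required.

**Bystanders:** The jar and the label roll did not move (under 1 mm), and the arm is clear of everything.

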